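# Stow the handed plate clamps in their caddy and lock it for transport

## Robot

A 6-joint arm with a two-finger parallel gripper is mounted at the origin on a cart in front of the work surface, level with it; the furniture and walls round the work are solid. World frame = base frame: x ahead of the robot, y to its left, z up, the work surface at z = 0. Lengths are in mm, angles in rad, forces in N, time in s.
With the tool pointing down it reaches from about 275 to 875 mm from the base axis. Payload 12.5 kg.
Tool frame: the origin (TCP) lies at the centre of the arm's flange, where the gripper is bolted on; the fingertips stand 173 mm ahead of it and the grasp point (between the pads) lies 155 mm ahead of it (robot.tip_extent is the distance from the TCP to the fingertips, in mm); z points along the fingers, y is the direction in which the jaws open and shut (so a half turn about z gives the same grasp; the last joint's range is limited). The gripper opens to 85 mm and grips with 20 to 120 N. Pads are 22 mm wide; open, the fingers measure 114 mm over their backs; the gripper's body (76 mm by 85 mm) begins 54 mm behind the grasp point. The pads swing forward as they close: fully open they stand 13 mm farther back than shut.
Start: joints at [1.198, 0.351, 1.652, -0, 1.139, -0.085], TCP at [156.083, 527.375, 404.69] pointing down, gripper open.
Joint ranges: [-2.75, 2.75], [-0.79, 2.1], [0.01, 2.65], [-1.57, 4.71], [0.07, 3.14], [-2.87, 2.87]. Speed limits (rad/s): [2.22, 2.22, 2.79, 3.14, 3.14, 3.14].

## Interface

Orientations are given as a 3x3 rotation matrix whose columns are the frame's x, y, z axes.
In Python, from bench import robot, viewer, order, nets gives the robot as it stands.
- The arm moves only by the tool step_arm, never from a script. Its argument "plan" is a list that holds one entry, the list of rows, each a list of 7 numbers: the shift along the tool's x, y, z in m, then the turn, a rotation vector about the tool's x, y, z in degrees, then the opening, from 0 (shut) to 1 (fully open). A call has 1 to 12 rows; each row shifts and turns the commanded pose from where the row before left it, along the tool's axes as they then stand; what a row does not reach is not made up. A row lasts 1/12 s, in which the tool goes at most 41.7 mm and 7.16 degrees, less where a joint would pass 70% of its speed; a pose out of reach is approached as far as the arm can. A call is refused whole if a number of a shift passes 0.0417 or a number of a turn 7.16, either way. A call with a gripper value outside its range is refused whole. The fingers move at their own pace and stop on an object; "grip_force" is the grip in N (left out, the last holds). Time passes only in rows, so rows that do not move let the fingers close. It gives the time, the measured TCP pose, the force and the opening at its end, in the units of the state.
- robot.sense(): the state, without advancing time (a new reading comes with each control period).
- viewer.snapshot(name): name is "side" or "top"; returns a dict with "image" (384x512x3 uint8, blue, green, red), "K" (3x3 intrinsics, pixels), "view" (4x4, takes a point from world to camera coordinates). Camera axes: x right, y down, z forward; pixel columns grow to the right and rows downward; lengths in mm; the calibration is good to about 2 mm. A picture is of the moment at which its call begins. There is no depth.
- order.job_done(): hands the job in, once; it reports no verdict.
Trained networks look in a picture, given as the dict that the camera call returned (one of the last four; its "shot" number tells which), for a name from the list of things; names that differ only in an ending like _2 or _b are one class to them, and where a whole thing is asked for, a point or a joint stands for the part that bears it (a point fixed in the world has none). Each returns a list of dicts, best first, with "confidence" (0 to 1); they miss things now and then, are a little off and sometimes report something else, mostly with a low value. They report only what shows in the picture. A call takes as long as a camera call. They do not tell look-alikes from the thing itself.
- nets.search_frame(picture, label): "location" ([x, y, z] in mm, in the coordinates of the camera as it stood for that picture, good to about 4 mm: the middle of the surface that is visible of it).
The state is a dict: "clock": time; "qpos": joint angles; "joint_vel": joint speeds; "tau": joint torques, N m; "tool_pos": TCP position; "tool_rot": TCP orientation; "contact_force": force on the tool from outside, world axes, zero at the start; "moment": the same for the moment, N m; "grip_width": opening from 0.0 (shut) to 1.0 (fully open).
Only numpy, scipy, OpenCV 4.12 (cv2) and the standard library are available. Lean on these libraries where they do the work, as an engineer would, in place of code of your own. Each camera call takes 0.05 s, during which the arm holds its last target. There are 200 camera calls.

## Task

Pack the shaker's plate clamps for transport: put every left-hand clamp (seen from its plain end, the toe sticks out to the left) into the caddy's left bin and every right-hand clamp into its right bin, lying low enough to pass under the keeper bar. Then slide the yellow keeper towards you fully to its end stop, and only after that turn the knurled thumbscrew clockwise until it seats, stopping when the resistance rises: do not overtighten it. Leave the bottle, the timer and the petri dish alone.

Things in the scene. Friction and masses are not known exactly. Their poses are not given: they have to be found in the camera images.
- caddy: Fixed caddy: white bins left and right of a grey spine. Origin: centre of its underside, on the worktop; x along the spine away from the robot, y to the robot's left (yaw within 0.2 rad of the world). Spine 44 mm wide and high, x = -80 to +112 mm. Each bin inside 136 mm along x, 80 along y; floor 5 mm over the worktop, walls 4 mm thick, tops at 42 mm; outer faces at x = +-72, y = +-106 mm
- left_bin (a point): centre of the inner floor of the left bin (caddy x 0, y +62, z 5 mm), axes as the caddy's
- right_bin (a point): centre of the inner floor of the right bin (caddy x 0, y -62, z 5 mm), axes as the caddy's
- keeper (a joint): keeper slide on the spine, in m: 0 = parked at the far end, clear of the bins; it slides towards the robot (caddy -x) against about 2.5 N of friction to its hard end stop at 0.090 and stays where it is left
- keeper_grip (a point): centre of the keeper's yellow grip tab: 26 mm along caddy x, 14 along y, 57 to 85 mm over the worktop; pinch it across y from above. It stands on a black carriage 36 x 38 mm, top at 58 mm. A yellow bar (12 mm wide, 196 mm along y, 50 to 58 mm over the worktop) crosses the bins at the tab's x; a flat steel tongue slides under the clamp bridge
- thumbscrew (a joint): knurled thumbscrew, in rad, growing clockwise seen from above; starts at 0.3 to 2.4 and turns easily (0.06 N m) until it seats at 5.0; from there resistance rises by about 1 N m per rad; more than 0.6 rad past the seat is overtightened. It stays where it is left (past the seat it springs back nearly to 5.0) and does not move up or down
- screw_head (a point): centre of the thumbscrew's round steel head, 26 mm in diameter, 22 mm high (70 to 92 mm over the worktop), axis vertical, at caddy x = -52 mm on the spine. Under it a neck of 12 mm, then a dark clamp bridge 18 x 42 mm whose top is 62 mm over the worktop
- left_clamp_0_mid (a point): left-hand plate clamp, aluminium, loose, some 80 g, may be absent. Point: web's centre, 18 mm over the underside. Base 52 (x) x 22 (y) x 5 mm; upright web 44 x 10 mm along x on the base's middle, top at 36 mm: grip it across y. At the +x end a toe with orange pad (16 mm along x, 9 high) reaches 25 mm from the centre line to +y: left, seen from the plain end
- left_clamp_1_mid (a point): left-hand plate clamp, aluminium, loose, some 80 g, may be absent. Point: web's centre, 18 mm over the underside. Base 52 (x) x 22 (y) x 5 mm; upright web 44 x 10 mm along x on the base's middle, top at 36 mm: grip it across y. At the +x end a toe with orange pad (16 mm along x, 9 high) reaches 25 mm from the centre line to +y: left, seen from the plain end
- left_clamp_2_mid (a point): left-hand plate clamp, aluminium, loose, some 80 g, may be absent. Point: web's centre, 18 mm over the underside. Base 52 (x) x 22 (y) x 5 mm; upright web 44 x 10 mm along x on the base's middle, top at 36 mm: grip it across y. At the +x end a toe with orange pad (16 mm along x, 9 high) reaches 25 mm from the centre line to +y: left, seen from the plain end
- right_clamp_0_mid (a point): right-hand plate clamp, aluminium, loose, some 80 g, may be absent. Point: web's centre, 18 mm over the underside. Base 52 (x) x 22 (y) x 5 mm; upright web 44 x 10 mm along x on the base's middle, top at 36 mm: grip it across y. At the +x end a toe with orange pad (16 mm along x, 9 high) reaches 25 mm from the centre line to -y: right, seen from the plain end
- right_clamp_1_mid (a point): right-hand plate clamp, aluminium, loose, some 80 g, may be absent. Point: web's centre, 18 mm over the underside. Base 52 (x) x 22 (y) x 5 mm; upright web 44 x 10 mm along x on the base's middle, top at 36 mm: grip it across y. At the +x end a toe with orange pad (16 mm along x, 9 high) reaches 25 mm from the centre line to -y: right, seen from the plain end
- right_clamp_2_mid (a point): right-hand plate clamp, aluminium, loose, some 80 g, may be absent. Point: web's centre, 18 mm over the underside. Base 52 (x) x 22 (y) x 5 mm; upright web 44 x 10 mm along x on the base's middle, top at 36 mm: grip it across y. At the +x end a toe with orange pad (16 mm along x, 9 high) reaches 25 mm from the centre line to -y: right, seen from the plain end
- bottle: bystander: white plastic bottle with a white cap, 48 mm across, 88 mm high; origin at the centre of its underside. Leave alone
- timer: bystander: small white bench timer, 27 x 68 x 60 mm; origin at the centre of its underside. Leave alone
- dish: bystander: lidded petri dish, 90 mm across, 15 mm high; origin at the centre of its underside. Leave alone
Things that resemble listed ones, but are neither listed nor needed, are in the scene too. Leave any black or blue look-alike of the part that bears left_clamp_1_mid alone.

How it is judged:
By the outcome, as a careful person would: the job done as asked, in the order asked, and still so for the second after the job is handed in, with the robot touching nothing.
Of left_clamp_0, left_clamp_1, left_clamp_2, right_clamp_0, right_clamp_1, right_clamp_2 only 4 to 5 are there at a start; the rules pass over those that are not, and their reading is None.
At some moment in a run one of left_clamp_0, left_clamp_1, left_clamp_2, right_clamp_0, right_clamp_1, right_clamp_2 may be knocked a few centimetres aside while the robot is not near it.
Once in a run the grip may slacken for a moment while it holds something.
It also fails if it takes over 210 s, if anything falls off the work surface, if the arm or the gripper's body presses on something with over 40 N, if the wrist force passes 120 N, or if a joint passes its speed limit or range.

## Working session

There is one attempt and no reset: what is moved stays moved. The work goes in short steps, Python scripts to look and compute and a tool call to move; the robot and the scene stay as the last step left them, time stands still between calls to the robot, and variables do not carry over. Pictures are saved under pics/ and viewed, about 12 in all and at most 16, crops included, and the job is handed in when it is done.

Besides the shell and the picture viewer there is one more tool, called after ">>>" as name(argument=value, ...) on one line, values as JSON. step_arm: Moves the arm, as the interface text tells. Its arguments: {"type":"object","properties":{"plan":{"type":"array","items":{"type":"array","items":{"type":"array","items":{"type":"number"}}}},"grip_force":{"type":"number"}},"required":["plan"]}

```bash
mkdir -p pics; cat > h.py <<'E'
import numpy as np, cv2
from bench import robot, viewer, order, nets
def snap(n,f=None):
    s=viewer.snapshot(n)
    if f: cv2.imwrite('pics/'+f,s['image'])
    return s
def w(s,p):
    return (np.linalg.inv(s['view'])@np.r_[p,1])[:3]
def px(s,p):
    c=(s['view']@np.r_[p,1])[:3]; u=s['K']@c; return u[:2]/u[2]
def ray(s,u,v,z):
    Vi=np.linalg.inv(s['view']); d=Vi[:3,:3]@(np.linalg.inv(s['K'])@[u,v,1]); o=Vi[:3,3]
    return o+d*(z-o[2])/d[2]
def find(s,l,m=0.1):
    for r in nets.search_frame(s,l):
        if r['confidence']>m:
            p=w(s,r['location']); print(l,round(r['confidence'],2),p.round(),px(s,p).round())
E
python3 - <<'E'
from h import *
st=robot.sense(); print(st['clock'],st['tool_pos'],np.array(st['tool_rot']).round(3).tolist(),st['contact_force'])
a=snap('top','t0.png'); b=snap('side','s0.png')
for s in (a,b):
    print(np.linalg.inv(s['view'])[:3].round(2).tolist(), s['K'][0][0])
    for l in ['left_clamp_0_mid','right_clamp_0_mid','keeper_grip','screw_head','caddy','bottle','timer','dish']: find(s,l)
E
```

```text
0.0 [156.04330948 527.26125826 404.1404778 ] [[-0.959, 0.284, -0.0], [0.284, 0.959, -0.001], [0.0, -0.001, -1.0]] [-0.31121412 -0.40860948 -0.07023109]
[[0.01, -0.98, 0.2, 330.81], [-1.0, -0.01, -0.0, 291.6], [0.0, -0.2, -0.98, 1176.94]] 474.9047546120746
right_clamp_0_mid 0.53 [465. 351.   7.] [225. 229.]
right_clamp_0_mid 0.46 [560. 420.   8.] [199. 191.]
right_clamp_0_mid 0.42 [539.  95.   5.] [328. 201.]
keeper_grip 0.96 [601.  98.  57.] [330. 172.]
keeper_grip 0.71 [474.  80.  92.] [341. 222.]
keeper_grip 0.35 [462. 351.   5.] [225. 230.]
screw_head 0.27 [532.  94.   3.] [328. 204.]
caddy 0.67 [536.  99.   6.] [327. 202.]
bottle 0.81 [738. 191.  61.] [292. 117.]
timer 0.66 [530. 520.  45.] [155. 199.]
dish 0.64 [414. 551.   8.] [143. 248.]
[[0.98, -0.1, 0.17, 393.97], [-0.2, -0.51, 0.84, -519.08], [0.01, -0.85, -0.52, 585.65]] 361.11281741284324
left_clamp_0_mid 0.65 [742. 172.  53.] [337. 223.]
left_clamp_0_mid 0.45 [537.  65.  30.] [267. 269.]
right_clamp_0_mid 0.64 [463. 340.  11.] [220. 212.]
keeper_grip 0.91 [599.  96.  64.] [291. 245.]
keeper_grip 0.32 [539.  67.  28.] [268. 269.]
screw_head 0.66 [476.  71.  86.] [239. 251.]
caddy 0.64 [531.  65.  27.] [264. 270.]
caddy 0.3 [548. 334.   9.] [250. 210.]
bottle 0.78 [741. 170.  52.] [337. 223.]
timer 0.86 [528. 522.  33.] [234. 174.]
dish 0.61 [415. 543.   5.] [199. 181.]
```

```bash
python3 -c "
import cv2,numpy as np
for n in 'ts':
    cv2.imwrite(f'pics/{n}0b.png',cv2.resize(cv2.imread(f'pics/{n}0.png'),(800,600),interpolation=cv2.INTER_CUBIC))"
```

```text
(no output)
```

View pics/t0b.png

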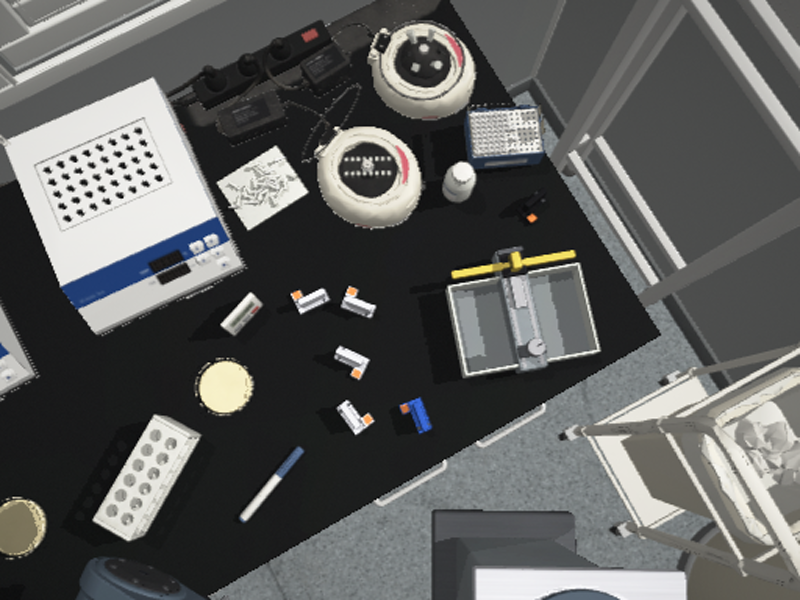

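View pics/s0b.png

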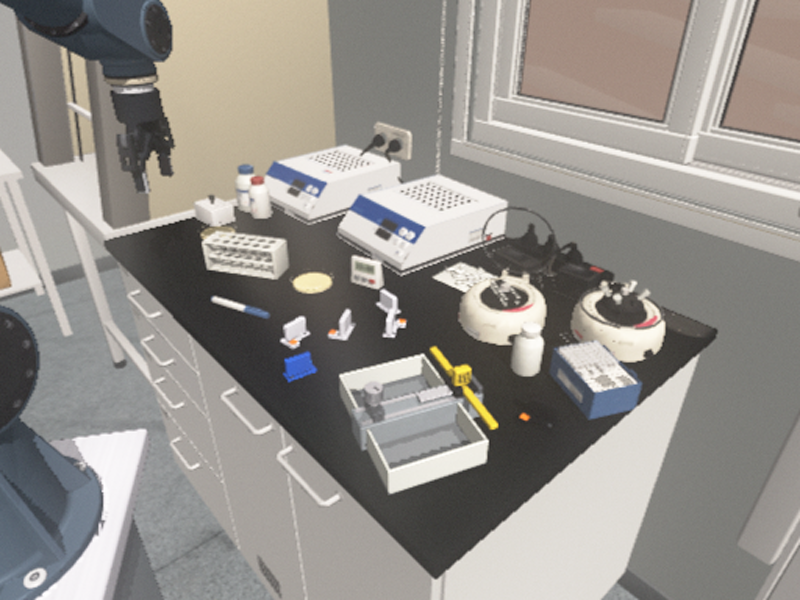

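The top view (800-px scale) shows four silver clamps with orange toes at about (310,300), (358,303), (352,362) and (353,417). Things that could be taken for them are the blue look-alike (417,415), the black one (535,207) and the timer (242,313). I'll check with one close crop.

```bash
python3 - <<'E'
from h import *
a=snap('top'); im=a['image']; 
c=im[175:285,175:285]; cv2.imwrite('pics/c1.png',cv2.resize(c,(600,600),interpolation=cv2.INTER_CUBIC))
f=im.astype(int); 
hsv=cv2.cvtColor(im,cv2.COLOR_BGR2HSV)
org=cv2.inRange(hsv,(3,120,120),(22,255,255))
br=((f.min(2)>90)).astype(np.uint8)*255
for nm,m,mn in(('orange',org,6),('white',br,20)):
    n,L,S,C=cv2.connectedComponentsWithStats(m)
    for i in range(1,n):
        x,y=C[i]
        if 175<x<285 and 175<y<285 and S[i][4]>=mn:
            pts=np.argwhere(L==i)[:,::-1].astype(np.float32)
            r=cv2.minAreaRect(pts)
            print(nm,C[i].round(1),S[i][4],'rect',np.round(r[0],1),np.round(r[1],1),round(r[2]),'world z9',ray(a,x,y,9).round(),'z36',ray(a,x,y,36).round())
E
```

```text
orange [224.8 185.8] 19 rect [224.6 185.8] [4.5 3.6] 27 world z9 [573. 354.   9.] z36 [567. 353.  36.]
orange [189.2 188. ] 16 rect [189.3 188.1] [4.  3.1] 63 world z9 [566. 443.   9.] z36 [561. 440.  36.]
orange [228.1 238.8] 16 rect [227.9 238.8] [3.5 4.1] 18 world z9 [440. 343.   9.] z36 [438. 342.  36.]
orange [258.4 260.9] 17 rect [258.5 261. ] [4.  3.6] 63 world z9 [387. 268.   9.] z36 [386. 269.  36.]
orange [234.8 267.9] 16 rect [234.5 268. ] [3.5 3.5] 45 world z9 [370. 325.   9.] z36 [369. 324.  36.]
white [228.3 194.1] 218 rect [230.1 193. ] [21.4 14.4] 21 world z9 [552. 345.   9.] z36 [547. 344.  36.]
white [198.3 191.7] 221 rect [198.2 190. ] [13.8 21.4] 66 world z9 [557. 420.   9.] z36 [552. 417.  36.]
white [225.1 230.3] 231 rect [223.2 231.1] [21.9 14.3] 27 world z9 [461. 351.   9.] z36 [458. 349.  36.]
white [226.2 266.8] 236 rect [226.9 265. ] [21.8 15. ] 53 world z9 [372. 346.   9.] z36 [371. 345.  36.]
```

View pics/c1.png

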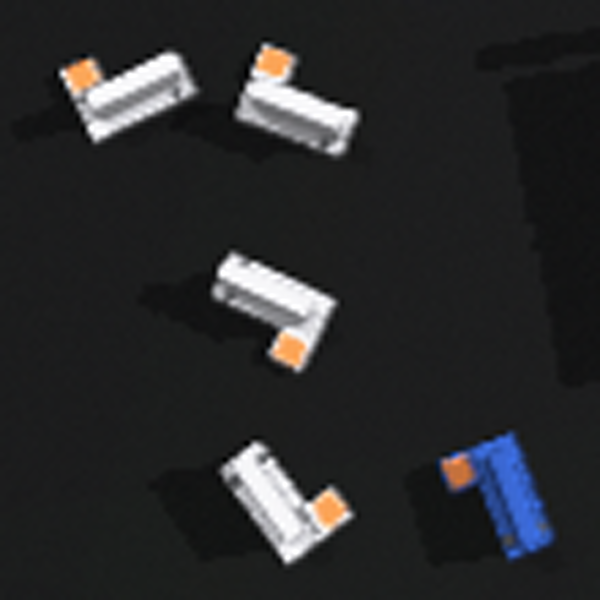

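Handedness (up in the image is +x, left is +y): (310,300), (358,303) and (352,362) are right-hand, and (353,417) is left-hand. Next I fit silhouettes for the clamp poses, and the bar, screw and rim for the caddy.

```bash
cat >> h.py <<'E'
from scipy.optimize import minimize
def box(x0,x1,y0,y1,z0,z1): return np.array([[x,y,z] for x in(x0,x1) for y in(y0,y1) for z in(z0,z1)],float)
def boxes(side): return [box(-26,26,-11,11,0,5),box(-22,22,-5,5,0,36),box(10,26,*sorted((0,side*25)),0,9)]
def hulls(s,bs,x,y,yaw,k=1):
    c,n=np.cos(yaw),np.sin(yaw); out=[]
    for b in bs:
        P=np.c_[x+c*b[:,0]-n*b[:,1],y+n*b[:,0]+c*b[:,1],b[:,2]]
        out.append(cv2.convexHull(np.array([px(s,p) for p in P],np.float32)*k))
    return out
def fitclamp(s,side,g,z=0,thr=75,K=8):
    im=s['image'].astype(int); u,v=px(s,[g[0],g[1],z]).astype(int); R=18
    hsv=cv2.cvtColor(s['image'],cv2.COLOR_BGR2HSV)
    m=((im.min(2)>thr)|(cv2.inRange(hsv,(3,120,100),(22,255,255))>0)).astype(np.uint8)
    m=m[v-R:v+R,u-R:u+R]; m=cv2.resize(m,None,fx=K,fy=K,interpolation=cv2.INTER_NEAREST)
    bs=[b+[0,0,z] for b in boxes(side)]
    def cost(q):
        r=np.zeros_like(m)
        for h in hulls(s,bs,q[0],q[1],q[2]/30): cv2.fillConvexPoly(r,np.round((h.reshape(-1,2)+.5-[u-R,v-R])*K).astype(np.int32),1)
        return 1-(r&m).sum()/max(1,(r|m).sum())
    best=min((minimize(cost,[g[0],g[1],g[2]*30+d],method='Nelder-Mead',options=dict(initial_simplex=np.array([g[0],g[1],g[2]*30+d])+np.array([[0,0,0],[6,0,0],[0,6,0],[0,0,6]]))) for d in(-6,0,6)),key=lambda r:r.fun)
    return best.x[0],best.x[1],best.x[2]/30,best.fun
E
python3 - <<'E'
from h import *
a=snap('top')
G=dict(A=(-1,(550,425),(566,443),1.9),B=(-1,(550,340),(573,354),1.2),C=(-1,(465,355),(440,343),-2),D=(1,(380,345),(370,325),-2.6))
R=np.deg2rad
# axis guesses from crop
G=dict(A=(-1,(550,420),R(115)),B=(-1,(550,345),R(65)),C=(-1,(462,350),R(-115)),D=(1,(376,342),R(-145)))
for k,(sd,p,y) in G.items():
    f=fitclamp(a,sd,(*p,y)); print(k,np.round(f[:2],1),'yaw deg',round(np.degrees(f[2]),1),'cost',round(f[3],2))
im=a['image']; hsv=cv2.cvtColor(im,cv2.COLOR_BGR2HSV)
m=cv2.inRange(hsv,(22,110,90),(35,255,255)); m[:, :270]=0; m[:140]=0; m[200:]=0
n,L,S,C=cv2.connectedComponentsWithStats(m); i=1+S[1:,4].argmax()
p=np.argwhere(L==i)[:,::-1]; l,r=p[p[:,0]<=p[:,0].min()+1].mean(0),p[p[:,0]>=p[:,0].max()-1].mean(0)
P,Q=ray(a,*l,56),ray(a,*r,56); print('bar ends',P.round(),Q.round(),'yaw',np.degrees(np.arctan2(-(P-Q)[0],(P-Q)[1])),'len',np.linalg.norm(P-Q))
c=im[140:250,270:400]; cv2.imwrite('pics/cad.png',cv2.resize(c,(780,660),interpolation=cv2.INTER_CUBIC)[:600])
E
```

```text
A [557.2 418.8] yaw deg 117.2 cost 0.08
B [549.3 343.6] yaw deg 69.8 cost 0.09
C [464.8 352.2] yaw deg -114.0 cost 0.09
D [373.  350.1] yaw deg -142.3 cost 0.09
bar ends [614. 103.  56.] [627.   6.  56.] yaw 7.751220338929748 len 97.90157922998341
```

View pics/cad.png

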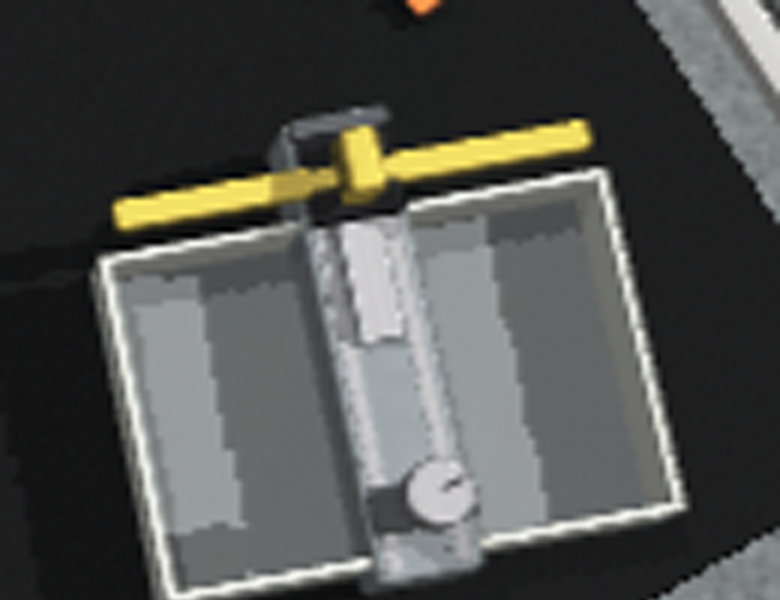

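The caddy crop shows outer rim corners at (97,262), (607,170), (686,510) and (165,598), bar ends at (115,213) and (590,135), and the screw head at (440,490).

```bash
python3 - <<'E'
from h import *
from scipy.optimize import least_squares
a=snap('top')
obs=[(97,262,72,106,42),(607,170,72,-106,42),(686,510,-72,-106,42),(165,598,-72,106,42)]
W=np.array([ray(a,270+u/6-.4,140+v/6-.4,z)[:2] for u,v,x,y,z in obs]); Lc=np.array([o[2:4] for o in obs])
def pos(q,x,y): c,s=np.cos(q[2]),np.sin(q[2]); return np.array([q[0]+c*x-s*y,q[1]+s*x+c*y])
r=least_squares(lambda q:np.r_[[pos(q,*l)-w_ for l,w_ in zip(Lc,W)]].ravel(),[530,95,0.15]); q=r.x
print('caddy',q.round(3),'res',r.fun.round(1))
sh=ray(a,270+440/6-.4,140+490/6-.4,92); print('screw seen',sh.round(1),'pred',pos(q,-52,0).round(1))
for u,v,nm in((115,213,'barL'),(590,135,'barR')): print(nm,ray(a,270+u/6,140+v/6,55).round(1))
tb=ray(a,270+360/6-.4,140+160/6-.4,75)[:2]-q[:2]; c,s=np.cos(q[2]),np.sin(q[2]); print('tab caddy',(c*tb[0]+s*tb[1]).round(1),(-s*tb[0]+c*tb[1]).round(1))
for n,p in dict(r1=(-40,-62),r2=(-1,-62),r3=(38,-62),l=(0,62)).items(): print(n,pos(q,*p).round(1))
st=robot.sense(); R=np.array(st['tool_rot']); print('tool y dir deg',np.degrees(np.arctan2(R[1,1],R[0,1])),'clock',st['clock'])
E
```

```text
caddy [5.26554e+02 8.56370e+01 1.90000e-01] res [ 2.5 -0.4  0.8  0.8 -0.8  0.3 -2.5 -0.6]
screw seen [476.5  76.1  92. ] pred [475.5  75.8]
barL [591.3 196.5  55. ]
barR [626.8   3.2  55. ]
tab caddy 85.7 -0.4
r1 [499.   17.2]
r2 [537.3  24.6]
r3 [575.6  31.9]
l [514.9 146.5]
tool y dir deg 73.51323222910379 clock 1.05
```

```bash
cat >> h.py <<'E'
Q=(526.6,85.6,0.186)
def cad(x,y): c,s=np.cos(Q[2]),np.sin(Q[2]); return np.array([Q[0]+c*x-s*y,Q[1]+s*x+c*y])
def go(x,y,z,jaw=None):
    st=robot.sense(); R=np.array(st['tool_rot']); p=np.array(st['tool_pos'])
    th=np.degrees(np.arctan2(R[1,1],R[0,1])); d=R.T@(np.array([x,y,z])-p)
    t=0 if jaw is None else (jaw-th+90)%180-90
    c,s=np.cos(np.radians(t)),np.sin(np.radians(t)) # shift in frame after the turn
    yd=np.radians(th+t); d2=[(x-p[0])*np.cos(yd+np.pi/2)+(y-p[1])*np.sin(yd+np.pi/2),(x-p[0])*np.cos(yd)+(y-p[1])*np.sin(yd)]
    print('t',round(st['clock'],2),'p',p.round(1),'jaw',round(th,1),'grip',round(st['grip_width'],3),'F',np.round(st['contact_force'],1),'q6',round(st['qpos'][5],2))
    print('  shift now-frame mm',d.round(1),'turn z deg',round(-t,1),'shift after turn',np.round(d2,1),'max row',np.abs(d).max()/25)
E
python3 -c "
from h import *
go(376.2,352.5,300,127.7)"
```

```text
t 1.05 p [156.1 527.4 404.7] jaw 73.5 grip 0.997 F [-0.5 -0.1  0.7] q6 -0.08
  shift now-frame mm [-260.7 -105.2  104.7] turn z deg -54.2 shift after turn [ -67.2 -273. ] max row 10.427608969592752
```

>>> step_arm(plan=[[[-0.0217,-0.0088,0.0087,0,0,0,1],[-0.0217,-0.0088,0.0087,0,0,0,1],[-0.0217,-0.0088,0.0087,0,0,0,1],[-0.0217,-0.0088,0.0087,0,0,0,1],[-0.0217,-0.0088,0.0087,0,0,0,1],[-0.0217,-0.0088,0.0087,0,0,0,1],[-0.0217,-0.0088,0.0087,0,0,0,1],[-0.0217,-0.0088,0.0087,0,0,0,1],[-0.0217,-0.0088,0.0087,0,0,0,1],[-0.0217,-0.0088,0.0087,0,0,0,1],[-0.0217,-0.0088,0.0087,0,0,0,1],[-0.0217,-0.0088,0.0087,0,0,0,1]]], grip_force=40)

```text
clock: 2.05
tool_pos: [376.6, 351.4, 300.0]
tool_rot: [[-0.959, 0.284, 0.0], [0.284, 0.959, 0.0], [-0.0, 0.0, -1.0]]
contact_force: [-0.1, 0.8, -0.6]
grip_width: 0.999
```

>>> step_arm(plan=[[[0,0,0,0,0,-6.8,0.5],[0,0,0,0,0,-6.8,0.5],[0,0,0,0,0,-6.8,0.5],[0,0,0,0,0,-6.8,0.5],[0,0,0,0,0,-6.8,0.5],[0,0,0,0,0,-6.8,0.5],[0,0,0,0,0,-6.8,0.5],[0,0,0,0,0,-6.6,0.5],[0,0,0,0,0,0,0.5],[0,0,0,0,0,0,0.5]]])

```text
clock: 2.88
tool_pos: [375.8, 352.2, 300.3]
tool_rot: [[-0.793, -0.609, 0.0], [-0.609, 0.793, 0.0], [-0.0, -0.0, -1.0]]
contact_force: [-0.7, -0.3, -0.1]
grip_width: 0.503
```

```bash
python3 -c "
from h import *
go(376.2,352.5,182,127.7)
s=snap('side','s1.png'); cv2.imwrite('pics/s1.png',cv2.resize(s['image'][120:340,120:380],(780,660),interpolation=cv2.INTER_CUBIC)[:600])"
```

```text
t 2.88 p [375.8 352.2 300.3] jaw 127.5 grip 0.503 F [-0.7 -0.3 -0.1] q6 -1.56
  shift now-frame mm [ -0.5  -0.  118.3] turn z deg -0.2 shift after turn [-0.5 -0. ] max row 4.732896890384742
```

View pics/s1.png

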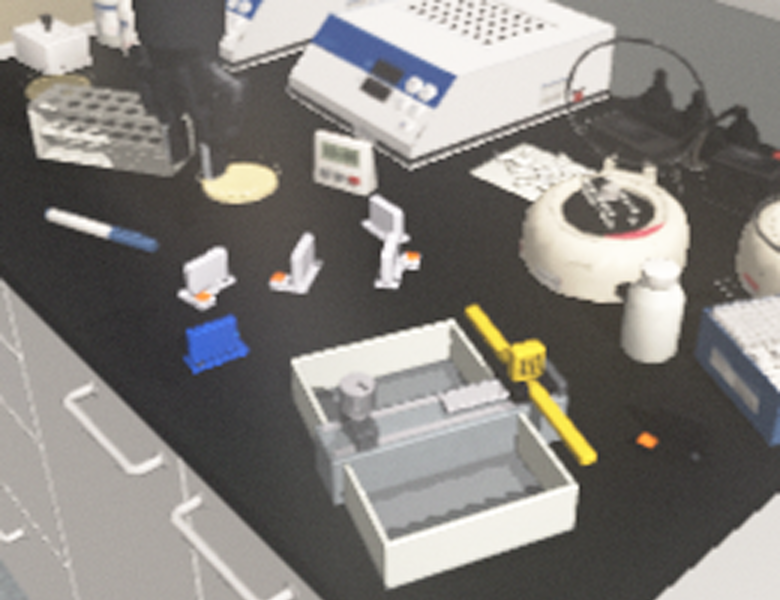

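The side view shows the four clamps standing where I measured them and the gripper above D. I descend and grip.

>>> step_arm(plan=[[[0,0,0.02,0,0,0,0.5],[0,0,0.02,0,0,0,0.5],[0,0,0.02,0,0,0,0.5],[0,0,0.02,0,0,0,0.5],[0,0,0.02,0,0,0,0.5],[0,0,0.018,0,0,0,0.5],[0,0,0,0,0,0,0],[0,0,0,0,0,0,0],[0,0,0,0,0,0,0],[0,0,0,0,0,0,0],[0,0,0,0,0,0,0],[0,0,0,0,0,0,0]]], grip_force=60)

```text
clock: 3.93
tool_pos: [376.0, 352.4, 183.1]
tool_rot: [[-0.791, -0.611, 0.001], [-0.611, 0.791, 0.001], [-0.001, 0.0, -1.0]]
contact_force: [-0.8, -1.6, 5.5]
grip_width: 0.108
```

>>> step_arm(plan=[[[0,0,0,0,0,0,0],[0,0,0,0,0,0,0],[0,0,-0.02,0,0,0,0],[0,0,-0.02,0,0,0,0],[0,0,-0.02,0,0,0,0],[0,0,-0.02,0,0,0,0],[0,0,-0.02,0,0,0,0],[0,0,-0.02,0,0,0,0],[0,0,0,0,0,0,0]]])

```text
clock: 4.68
tool_pos: [376.3, 352.7, 305.9]
tool_rot: [[-0.791, -0.612, 0.005], [-0.612, 0.791, 0.004], [-0.006, 0.0, -1.0]]
contact_force: [-0.5, 0.2, -0.6]
grip_width: 0.105
```

```bash
python3 -c "
from h import *
p=cad(4,60); print(p)
go(*p,300,100.6)"
```

```text
[519.43524459 145.30482627]
t 4.68 p [376.3 352.7 305.9] jaw 127.7 grip 0.105 F [-0.5  0.2 -0.6] q6 -1.57
  shift now-frame mm [  13.7 -251.6    5.8] turn z deg 27.1 shift after turn [-102.5 -230.2] max row 10.06384447896076
```

>>> step_arm(plan=[[[0.0011,-0.021,0,0,0,0,0],[0.0011,-0.021,0,0,0,0,0],[0.0011,-0.021,0,0,0,0,0],[0.0011,-0.021,0,0,0,0,0],[0.0011,-0.021,0,0,0,0,0],[0.0011,-0.021,0,0,0,0,0],[0.0011,-0.021,0,0,0,0,0],[0.0011,-0.021,0,0,0,0,0],[0.0011,-0.021,0,0,0,0,0],[0.0011,-0.021,0,0,0,0,0],[0.0011,-0.021,0,0,0,0,0],[0.0011,-0.021,0,0,0,0,0]]])

```text
clock: 5.68
tool_pos: [519.8, 143.8, 301.6]
tool_rot: [[-0.791, -0.612, -0.001], [-0.612, 0.791, -0.0], [0.001, 0.0, -1.0]]
contact_force: [0.6, 0.4, -1.1]
grip_width: 0.105
```

>>> step_arm(plan=[[[0,0,0,0,0,6.8,0],[0,0,0,0,0,6.8,0],[0,0,0,0,0,6.8,0],[0,0,0,0,0,6.7,0],[0,0,0,0,0,0,0],[0,0,0,0,0,0,0]]])

```text
clock: 6.18
tool_pos: [519.4, 144.7, 301.8]
tool_rot: [[-0.982, -0.188, -0.001], [-0.188, 0.982, -0.0], [0.001, 0.0, -1.0]]
contact_force: [-0.5, 0.3, 0.4]
grip_width: 0.103
```

```bash
python3 -c "
from h import *
go(*cad(4,60),190,100.6)
s=snap('top','t2.png'); cv2.imwrite('pics/t2.png',cv2.resize(s['image'][120:300,170:410],(800,600),interpolation=cv2.INTER_CUBIC))"
```

```text
t 6.18 p [519.4 144.7 301.8] jaw 100.8 grip 0.103 F [-0.5  0.3  0.4] q6 -1.57
  shift now-frame mm [ -0.3   0.5 111.8] turn z deg 0.2 shift after turn [-0.2  0.5] max row 4.4722073176093495
```

View pics/t2.png

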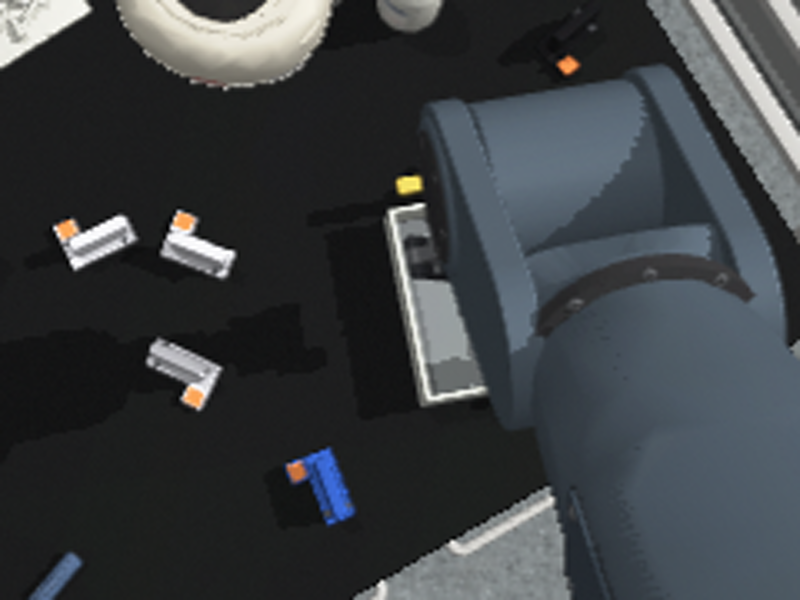

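The picture shows the three right-hand clamps unmoved and the arm over the left bin. I lower and release.

>>> step_arm(plan=[[[0,0,0.02,0,0,0,0],[0,0,0.02,0,0,0,0],[0,0,0.02,0,0,0,0],[0,0,0.02,0,0,0,0],[0,0,0.015,0,0,0,0],[0,0,0.01,0,0,0,0],[0,0,0.0045,0,0,0,0],[0,0,0.003,0,0,0,0],[0,0,0,0,0,0,0],[0,0,0,0,0,0,0]]])

```text
clock: 7.07
tool_pos: [519.8, 144.8, 190.4]
tool_rot: [[-0.983, -0.185, 0.001], [-0.185, 0.983, 0.0], [-0.001, -0.0, -1.0]]
contact_force: [-0.1, 0.1, -0.4]
grip_width: 0.102
```

>>> step_arm(plan=[[[0,0,0,0,0,0,0.3],[0,0,0,0,0,0,0.3],[0,0,0,0,0,0,0.3],[0,0,0,0,0,0,0.3],[0,0,0,0,0,0,0.3],[0,0,-0.02,0,0,0,0.3],[0,0,-0.02,0,0,0,0.3],[0,0,-0.02,0,0,0,0.3],[0,0,-0.02,0,0,0,0.3],[0,0,-0.02,0,0,0,0.3],[0,0,-0.02,0,0,0,0.3]]])

```text
clock: 7.98
tool_pos: [519.4, 144.7, 310.9]
tool_rot: [[-0.983, -0.184, 0.0], [-0.184, 0.983, -0.0], [-0.0, -0.0, -1.0]]
contact_force: [1.1, -0.1, 0.2]
grip_width: 0.303
```

```bash
cat > nxt.py <<'E'
import sys
from h import *
R=np.deg2rad
G=dict(A=(-1,557.2,418.8,117.2),B=(-1,549.3,343.6,69.8),C=(-1,464.8,352.2,-114.0))
a=snap('top')
for k in sys.argv[1]:
    sd,x,y,d=G[k]; f=fitclamp(a,sd,(x,y,R(d)))
    g=np.array(f[:2])-4*np.array([np.cos(f[2]),np.sin(f[2])])
    print(k,np.round(f[:2],1),round(np.degrees(f[2]),1),'cost',round(f[3],2),'grip',g.round(1))
go(*g,300,np.degrees(f[2])+90)
E
python3 nxt.py ABC
```

```text
A [557.2 418.7] 117.4 cost 0.08 grip [559.  415.1]
B [549.3 343.6] 69.9 cost 0.08 grip [547.9 339.8]
C [464.6 352.5] -114.4 cost 0.09 grip [466.3 356.2]
t 8.03 p [520.3 145.  314.5] jaw 100.6 grip 0.296 F [2.3 0.9 4.1] q6 -1.57
  shift now-frame mm [ 14.2 217.6  14.4] turn z deg -55.0 shift after turn [-170.1  136.4] max row 8.70205109477365
```

>>> step_arm(plan=[[[0,0,0,0,0,7,0.5],[0,0,0,0,0,7,0.5],[0,0,0,0,0,7,0.5],[0,0,0,0,0,7,0.5],[0,0,0,0,0,7,0.5],[0,0,0,0,0,7,0.5],[0,0,0,0,0,7,0.5],[0,0,0,0,0,7,0.5],[0,0,0,0,0,7,0.5],[0,0,0,0,0,7,0.5],[0,0,0,0,0,7,0.5],[0,0,0,0,0,7,0.5]]])

```text
clock: 9.03
tool_pos: [519.4, 144.8, 309.7]
tool_rot: [[-0.28, 0.96, -0.0], [0.96, 0.28, -0.0], [-0.0, -0.0, -1.0]]
contact_force: [0.0, 0.6, -0.9]
grip_width: 0.5
```

>>> step_arm(plan=[[[0,0,0,0,0,7,0.5],[0,0,0,0,0,7,0.5],[0,0,0,0,0,7,0.5],[0,0,0,0,0,7,0.5],[0,0,0,0,0,7,0.5],[0,0,0,0,0,6,0.5]]])

```text
clock: 9.53
tool_pos: [519.5, 144.8, 309.7]
tool_rot: [[0.419, 0.908, -0.0], [0.908, -0.419, 0.0], [-0.0, -0.0, -1.0]]
contact_force: [0.4, 0.1, -0.0]
grip_width: 0.499
```

>>> step_arm(plan=[[[0.0213,-0.0171,0.0018,0,0,0,0.5],[0.0213,-0.0171,0.0018,0,0,0,0.5],[0.0213,-0.0171,0.0018,0,0,0,0.5],[0.0213,-0.0171,0.0018,0,0,0,0.5],[0.0213,-0.0171,0.0018,0,0,0,0.5],[0.0213,-0.0171,0.0018,0,0,0,0.5],[0.0213,-0.0171,0.0018,0,0,0,0.5],[0.0213,-0.0171,0.0018,0,0,0,0.5],[0,0,0,0,0,0,0.5]]])

```text
clock: 10.28
tool_pos: [463.9, 359.9, 295.0]
tool_rot: [[0.41, 0.912, -0.0], [0.912, -0.41, 0.001], [0.001, -0.0, -1.0]]
contact_force: [-0.0, 0.8, -0.3]
grip_width: 0.5
```

```bash
python3 -c "
from h import *
go(466.3,356.2,182.5,155.6)"
```

```text
t 10.28 p [463.9 359.9 295. ] jaw -24.2 grip 0.5 F [-0.   0.8 -0.3] q6 1.0
  shift now-frame mm [ -2.5   3.8 112.5] turn z deg 0.2 shift after turn [-2.4  3.7] max row 4.498927453573879
```

>>> step_arm(plan=[[[-0.0025,0.0038,0.02,0,0,0,0.5],[0,0,0.02,0,0,0,0.5],[0,0,0.02,0,0,0,0.5],[0,0,0.02,0,0,0,0.5],[0,0,0.02,0,0,0,0.5],[0,0,0.0125,0,0,0,0.5],[0,0,0,0,0,0,0],[0,0,0,0,0,0,0],[0,0,0,0,0,0,0],[0,0,0,0,0,0,0],[0,0,0,0,0,0,0],[0,0,0,0,0,0,0]]], grip_force=60)

```text
clock: 11.28
tool_pos: [468.0, 352.7, 183.9]
tool_rot: [[0.413, 0.911, 0.001], [0.911, -0.413, 0.001], [0.001, 0.001, -1.0]]
contact_force: [-0.6, -1.7, 6.5]
grip_width: 0.099
```

>>> step_arm(plan=[[[0,0,0,0,0,0,0],[0,0,0,0,0,0,0],[0,0,-0.02,0,0,0,0],[0,0,-0.02,0,0,0,0],[0,0,-0.02,0,0,0,0],[0,0,-0.02,0,0,0,0],[0,0,-0.02,0,0,0,0],[0,0,-0.02,0,0,0,0],[0,0,0,0,0,0,0]]])

```text
clock: 12.03
tool_pos: [468.3, 353.1, 306.9]
tool_rot: [[0.413, 0.911, 0.005], [0.911, -0.413, 0.003], [0.005, 0.003, -1.0]]
contact_force: [0.4, 0.5, -1.0]
grip_width: 0.107
```

```bash
python3 -c "
from h import *
go(*cad(38,-66),300,10.6)"
```

```text
t 12.03 p [468.3 353.1 306.9] jaw -24.4 grip 0.107 F [ 0.4  0.5 -1. ] q6 0.99
  shift now-frame mm [-251.8  232.5    6.4] turn z deg -35.0 shift after turn [-339.6   46.2] max row 10.072198837580828
```

>>> step_arm(plan=[[[-0.021,0.0194,0,0,0,0,0],[-0.021,0.0194,0,0,0,0,0],[-0.021,0.0194,0,0,0,0,0],[-0.021,0.0194,0,0,0,0,0],[-0.021,0.0194,0,0,0,0,0],[-0.021,0.0194,0,0,0,0,0],[-0.021,0.0194,0,0,0,0,0],[-0.021,0.0194,0,0,0,0,0],[-0.021,0.0194,0,0,0,0,0],[-0.021,0.0194,0,0,0,0,0],[-0.021,0.0194,0,0,0,0,0],[-0.021,0.0194,0,0,0,0,0]]])

```text
clock: 13.03
tool_pos: [575.7, 25.5, 302.2]
tool_rot: [[0.413, 0.911, -0.001], [0.911, -0.413, 0.0], [-0.0, -0.001, -1.0]]
contact_force: [0.5, 1.0, -0.9]
grip_width: 0.105
```

>>> step_arm(plan=[[[0,0,0,0,0,-7,0],[0,0,0,0,0,-7,0],[0,0,0,0,0,-7,0],[0,0,0,0,0,-7,0],[0,0,0,0,0,-7,0],[0,0,0,0,0,0,0],[0,0,0,0,0,0,0],[0,0,0,0,0,0,0]]])

```text
clock: 13.7
tool_pos: [575.6, 27.0, 302.5]
tool_rot: [[-0.18, 0.984, -0.0], [0.984, 0.18, 0.0], [0.0, -0.0, -1.0]]
contact_force: [0.0, -0.5, -0.7]
grip_width: 0.101
```

```bash
python3 -c "
from h import *
go(*cad(38,-67),190,10.6)"; python3 nxt.py AB
```

```text
t 13.7 p [575.6  27.  302.5] jaw 10.4 grip 0.101 F [ 0.  -0.5 -0.7] q6 -0.22
  shift now-frame mm [ -0.4   0.8 112.5] turn z deg -0.2 shift after turn [-0.4  0.7] max row 4.501875259994389
A [557.1 418.7] 116.5 cost 0.08 grip [558.9 415.1]
B [549.3 343.9] 69.2 cost 0.08 grip [547.9 340.2]
t 13.75 p [575.6  27.  302.6] jaw 10.4 grip 0.103 F [ 0.4  0.1 -0.9] q6 -0.22
  shift now-frame mm [313.   29.4   2.6] turn z deg 31.2 shift after turn [ 282.9 -137.2] max row 12.521740337432329
```

>>> step_arm(plan=[[[0,0,0.02,0,0,0,0],[0,0,0.02,0,0,0,0],[0,0,0.02,0,0,0,0],[0,0,0.02,0,0,0,0],[0,0,0.015,0,0,0,0],[0,0,0.01,0,0,0,0],[0,0,0.005,0,0,0,0],[0,0,0.003,0,0,0,0],[0,0,0,0,0,0,0],[0,0,0,0,0,0,0]]])

```text
clock: 14.58
tool_pos: [575.9, 27.0, 190.6]
tool_rot: [[-0.184, 0.983, 0.001], [0.983, 0.184, -0.0], [-0.0, 0.001, -1.0]]
contact_force: [0.1, -0.4, -1.3]
grip_width: 0.104
```

>>> step_arm(plan=[[[0,0,0,0,0,0,0.22],[0,0,0,0,0,0,0.22],[0,0,0,0,0,0,0.22],[0,0,0,0,0,0,0.22],[0,0,0,0,0,0,0.22],[0,0,-0.02,0,0,0,0.22],[0,0,-0.02,0,0,0,0.22],[0,0,-0.02,0,0,0,0.22],[0,0,-0.02,0,0,0,0.22],[0,0,-0.02,0,0,0,0.22],[0,0,-0.015,0,0,0,0.22],[0,0,0,0,0,0,0.22]]])

```text
clock: 15.58
tool_pos: [576.3, 27.0, 308.0]
tool_rot: [[-0.184, 0.983, 0.005], [0.983, 0.184, -0.0], [-0.001, 0.005, -1.0]]
contact_force: [0.7, 0.0, 0.5]
grip_width: 0.218
```

```bash
python3 nxt.py AB
```

```text
A [557.1 418.7] 116.5 cost 0.08 grip [558.9 415.1]
B [549.3 343.9] 69.2 cost 0.08 grip [547.9 340.2]
t 15.63 p [575.9  27.  306.1] jaw 10.6 grip 0.222 F [ 0.   0.3 -0.5] q6 -0.22
  shift now-frame mm [313.   30.2   6. ] turn z deg 31.4 shift after turn [ 282.8 -137.5] max row 12.521327127623604
```

>>> step_arm(plan=[[[0.0261,0.0025,0.0005,0,0,0,0.5],[0.0261,0.0025,0.0005,0,0,0,0.5],[0.0261,0.0025,0.0005,0,0,0,0.5],[0.0261,0.0025,0.0005,0,0,0,0.5],[0.0261,0.0025,0.0005,0,0,0,0.5],[0.0261,0.0025,0.0005,0,0,0,0.5],[0.0261,0.0025,0.0005,0,0,0,0.5],[0.0261,0.0025,0.0005,0,0,0,0.5],[0.0261,0.0025,0.0005,0,0,0,0.5],[0.0261,0.0025,0.0005,0,0,0,0.5],[0.0261,0.0025,0.0005,0,0,0,0.5],[0.0261,0.0025,0.0005,0,0,0,0.5]]])

```text
clock: 16.63
tool_pos: [547.0, 341.5, 297.2]
tool_rot: [[-0.184, 0.983, -0.002], [0.983, 0.184, -0.001], [-0.001, -0.002, -1.0]]
contact_force: [0.4, -0.6, 1.0]
grip_width: 0.498
```

>>> step_arm(plan=[[[0,0,0,0,0,6.3,0.5],[0,0,0,0,0,6.3,0.5],[0,0,0,0,0,6.3,0.5],[0,0,0,0,0,6.3,0.5],[0,0,0,0,0,6.3,0.5],[0,0,0,0,0,0,0.5],[0,0,0,0,0,0,0.5],[0,0,0,0,0,0,0.5]]])

```text
clock: 17.3
tool_pos: [547.4, 340.3, 298.1]
tool_rot: [[0.353, 0.936, -0.001], [0.936, -0.353, -0.0], [-0.001, -0.001, -1.0]]
contact_force: [0.5, -0.3, 0.1]
grip_width: 0.499
```

```bash
python3 -c "
from h import *
go(547.9,340.2,182.5,159.4)"
```

```text
t 17.3 p [547.4 340.3 298.1] jaw -20.7 grip 0.499 F [ 0.5 -0.3  0.1] q6 0.84
  shift now-frame mm [  0.2   0.6 115.6] turn z deg -0.1 shift after turn [0.1 0.5] max row 4.624211287805242
```

>>> step_arm(plan=[[[0,0,0.02,0,0,0,0.5],[0,0,0.02,0,0,0,0.5],[0,0,0.02,0,0,0,0.5],[0,0,0.02,0,0,0,0.5],[0,0,0.02,0,0,0,0.5],[0,0,0.0155,0,0,0,0.5],[0,0,0,0,0,0,0],[0,0,0,0,0,0,0],[0,0,0,0,0,0,0],[0,0,0,0,0,0,0],[0,0,0,0,0,0,0],[0,0,0,0,0,0,0]]], grip_force=60)

```text
clock: 18.3
tool_pos: [547.7, 340.4, 184.2]
tool_rot: [[0.356, 0.934, 0.001], [0.934, -0.356, 0.001], [0.001, 0.001, -1.0]]
contact_force: [-1.1, -0.1, 2.7]
grip_width: 0.106
```

>>> step_arm(plan=[[[0,0,0,0,0,0,0],[0,0,0,0,0,0,0],[0,0,-0.02,0,0,0,0],[0,0,-0.02,0,0,0,0],[0,0,-0.02,0,0,0,0],[0,0,-0.02,0,0,0,0],[0,0,-0.02,0,0,0,0],[0,0,-0.02,0,0,0,0],[0,0,0,0,0,0,0]]])

```text
clock: 19.05
tool_pos: [548.1, 340.7, 307.4]
tool_rot: [[0.356, 0.934, 0.005], [0.934, -0.356, 0.003], [0.005, 0.004, -1.0]]
contact_force: [-0.8, 1.1, -1.0]
grip_width: 0.105
```

```bash
python3 -c "
from h import *
go(*cad(-1,-64),300,10.6)"
```

```text
t 19.05 p [548.1 340.7 307.4] jaw -20.9 grip 0.105 F [-0.8  1.1 -1. ] q6 0.85
  shift now-frame mm [-301.1  103.4    6.5] turn z deg -31.5 shift after turn [-310.8  -69. ] max row 12.044860500148195
```

>>> step_arm(plan=[[[-0.0251,0.0086,0,0,0,0,0],[-0.0251,0.0086,0,0,0,0,0],[-0.0251,0.0086,0,0,0,0,0],[-0.0251,0.0086,0,0,0,0,0],[-0.0251,0.0086,0,0,0,0,0],[-0.0251,0.0086,0,0,0,0,0],[-0.0251,0.0086,0,0,0,0,0],[-0.0251,0.0086,0,0,0,0,0],[-0.0251,0.0086,0,0,0,0,0],[-0.0251,0.0086,0,0,0,0,0],[-0.0251,0.0086,0,0,0,0,0],[-0.0251,0.0086,0,0,0,0,0]]])

```text
clock: 20.05
tool_pos: [536.1, 20.9, 302.5]
tool_rot: [[0.356, 0.934, -0.001], [0.934, -0.356, 0.0], [-0.0, -0.001, -1.0]]
contact_force: [0.7, -0.7, -0.7]
grip_width: 0.104
```

>>> step_arm(plan=[[[0,0,0,0,0,-6.3,0],[0,0,0,0,0,-6.3,0],[0,0,0,0,0,-6.3,0],[0,0,0,0,0,-6.3,0],[0,0,0,0,0,-6.3,0],[0,0,0,0,0,0,0],[0,0,0,0,0,0,0],[0,0,0,0,0,0,0]]])

```text
clock: 20.72
tool_pos: [536.4, 22.1, 303.0]
tool_rot: [[-0.181, 0.984, -0.001], [0.984, 0.181, 0.0], [0.0, -0.001, -1.0]]
contact_force: [-0.2, 0.2, -1.7]
grip_width: 0.104
```

```bash
python3 nxt.py A; python3 -c "
from h import *
go(*cad(-1,-64),190,10.6)
s=snap('side'); cv2.imwrite('pics/s3.png',cv2.resize(s['image'][160:340,160:400],(800,600),interpolation=cv2.INTER_CUBIC))"
```

```text
A [557.1 418.7] 116.5 cost 0.08 grip [558.9 415.1]
t 20.77 p [536.4  22.2 303.1] jaw 10.4 grip 0.103 F [ 0.1  0.2 -0.6] q6 -0.23
  shift now-frame mm [382.4  93.3   3.1] turn z deg -16.0 shift after turn [341.8 195.2] max row 15.29488857704953
t 20.77 p [536.4  22.2 303.1] jaw 10.4 grip 0.103 F [ 0.1  0.2 -0.6] q6 -0.23
  shift now-frame mm [  0.2   1.1 113.1] turn z deg -0.2 shift after turn [0.2 1.1] max row 4.523960070910782
```

View pics/s3.png

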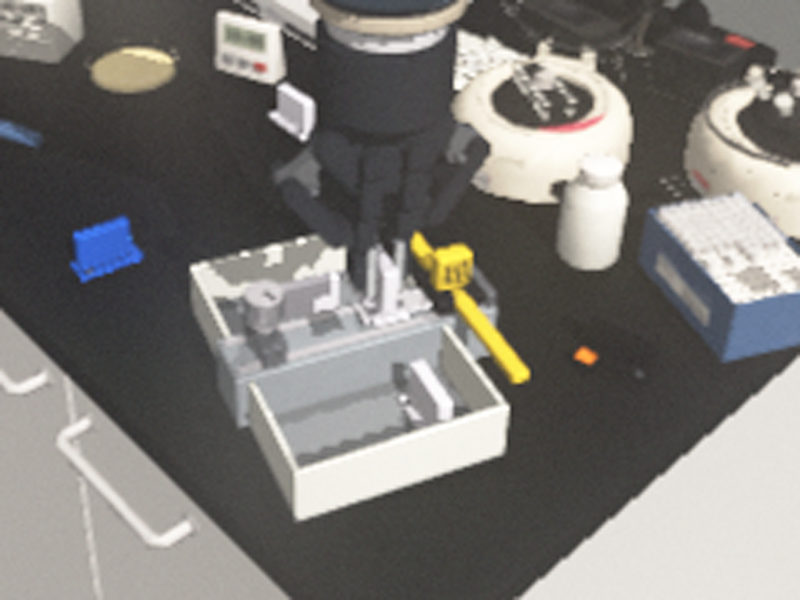

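The side view shows the left clamp standing in the left bin, C standing at the far end of the right bin and B held above the middle. I lower B.

>>> step_arm(plan=[[[0,0.001,0.02,0,0,0,0],[0,0,0.02,0,0,0,0],[0,0,0.02,0,0,0,0],[0,0,0.02,0,0,0,0],[0,0,0.015,0,0,0,0],[0,0,0.01,0,0,0,0],[0,0,0.005,0,0,0,0],[0,0,0.003,0,0,0,0],[0,0,0,0,0,0,0],[0,0,0,0,0,0,0]]])

```text
clock: 21.65
tool_pos: [537.7, 22.3, 191.0]
tool_rot: [[-0.184, 0.983, 0.001], [0.983, 0.184, -0.0], [-0.0, 0.001, -1.0]]
contact_force: [-0.2, 1.2, -0.6]
grip_width: 0.106
```

>>> step_arm(plan=[[[0,0,0,0,0,0,0.22],[0,0,0,0,0,0,0.22],[0,0,0,0,0,0,0.22],[0,0,0,0,0,0,0.22],[0,0,0,0,0,0,0.22],[0,0,-0.02,0,0,0,0.22],[0,0,-0.02,0,0,0,0.22],[0,0,-0.02,0,0,0,0.22],[0,0,-0.02,0,0,0,0.22],[0,0,-0.02,0,0,0,0.22],[0,0,-0.015,0,0,0,0.22],[0,0,0,0,0,0,0.22]]])

```text
clock: 22.65
tool_pos: [538.1, 22.3, 308.3]
tool_rot: [[-0.184, 0.983, 0.005], [0.983, 0.184, -0.0], [-0.001, 0.005, -1.0]]
contact_force: [0.3, -0.2, -0.0]
grip_width: 0.223
```

```bash
python3 nxt.py A
```

```text
A [557.1 418.7] 116.5 cost 0.08 grip [558.9 415.1]
t 22.7 p [537.7  22.3 306.6] jaw 10.6 grip 0.218 F [-0.7 -0.2 -0.1] q6 -0.23
  shift now-frame mm [382.2  93.1   6.6] turn z deg -15.8 shift after turn [342.2 193.9] max row 15.287214619970262
```

12 rows of (31.9, 7.8, 0.5), then a −15.8° turn.

>>> step_arm(plan=[[[0.0319,0.0078,0.0005,0,0,0,0.5],[0.0319,0.0078,0.0005,0,0,0,0.5],[0.0319,0.0078,0.0005,0,0,0,0.5],[0.0319,0.0078,0.0005,0,0,0,0.5],[0.0319,0.0078,0.0005,0,0,0,0.5],[0.0319,0.0078,0.0005,0,0,0,0.5],[0.0319,0.0078,0.0005,0,0,0,0.5],[0.0319,0.0078,0.0005,0,0,0,0.5],[0.0319,0.0078,0.0005,0,0,0,0.5],[0.0319,0.0078,0.0005,0,0,0,0.5],[0.0319,0.0078,0.0005,0,0,0,0.5],[0.0319,0.0078,0.0005,0,0,0,0.5]]])

```text
clock: 23.7
tool_pos: [558.6, 417.3, 297.6]
tool_rot: [[-0.184, 0.983, -0.002], [0.983, 0.184, -0.001], [-0.001, -0.002, -1.0]]
contact_force: [1.0, -0.7, 0.2]
grip_width: 0.497
```

>>> step_arm(plan=[[[0,0,0,0,0,-5.3,0.5],[0,0,0,0,0,-5.3,0.5],[0,0,0,0,0,-5.2,0.5],[0,0,0,0,0,0,0.5],[0,0,0,0,0,0,0.5],[0,0,0,0,0,0,0.5]]])

```text
clock: 24.2
tool_pos: [559.0, 415.6, 298.6]
tool_rot: [[-0.442, 0.897, -0.001], [0.897, 0.442, -0.001], [-0.0, -0.001, -1.0]]
contact_force: [0.4, 0.1, -0.5]
grip_width: 0.5
```

```bash
python3 -c "
from h import *
go(558.9,415.1,182.5,26.5)"
```

```text
t 24.2 p [559.  415.6 298.6] jaw 26.2 grip 0.5 F [ 0.4  0.1 -0.5] q6 0.11
  shift now-frame mm [ -0.4  -0.2 116.1] turn z deg -0.3 shift after turn [-0.4 -0.3] max row 4.643967403174818
```

>>> step_arm(plan=[[[0,0,0.02,0,0,0,0.5],[0,0,0.02,0,0,0,0.5],[0,0,0.02,0,0,0,0.5],[0,0,0.02,0,0,0,0.5],[0,0,0.02,0,0,0,0.5],[0,0,0.016,0,0,0,0.5],[0,0,0,0,0,0,0],[0,0,0,0,0,0,0],[0,0,0,0,0,0,0],[0,0,0,0,0,0,0],[0,0,0,0,0,0,0],[0,0,0,0,0,0,0]]], grip_force=60)

```text
clock: 25.2
tool_pos: [559.2, 416.0, 184.4]
tool_rot: [[-0.445, 0.896, 0.001], [0.896, 0.445, 0.001], [0.0, 0.002, -1.0]]
contact_force: [-0.6, -0.6, 3.0]
grip_width: 0.106
```

>>> step_arm(plan=[[[0,0,0,0,0,0,0],[0,0,0,0,0,0,0],[0,0,-0.02,0,0,0,0],[0,0,-0.02,0,0,0,0],[0,0,-0.02,0,0,0,0],[0,0,-0.02,0,0,0,0],[0,0,-0.02,0,0,0,0],[0,0,-0.02,0,0,0,0],[0,0,0,0,0,0,0]]])

```text
clock: 25.95
tool_pos: [559.6, 416.2, 307.8]
tool_rot: [[-0.445, 0.896, 0.005], [0.896, 0.445, 0.003], [0.001, 0.006, -1.0]]
contact_force: [0.6, 0.3, -0.3]
grip_width: 0.1
```

```bash
python3 -c "
from h import *
go(*cad(-40,-64),300,10.6)"
```

```text
t 25.95 p [559.6 416.2 307.8] jaw 26.4 grip 0.1 F [ 0.6  0.3 -0.3] q6 0.11
  shift now-frame mm [-332.2 -232.5    6.1] turn z deg 15.8 shift after turn [-383.  -133.2] max row 13.287936676954548
```

>>> step_arm(plan=[[[-0.0277,-0.0194,0,0,0,0,0],[-0.0277,-0.0194,0,0,0,0,0],[-0.0277,-0.0194,0,0,0,0,0],[-0.0277,-0.0194,0,0,0,0,0],[-0.0277,-0.0194,0,0,0,0,0],[-0.0277,-0.0194,0,0,0,0,0],[-0.0277,-0.0194,0,0,0,0,0],[-0.0277,-0.0194,0,0,0,0,0],[-0.0277,-0.0194,0,0,0,0,0],[-0.0277,-0.0194,0,0,0,0,0],[-0.0277,-0.0194,0,0,0,0,0],[-0.0277,-0.0194,0,0,0,0,0]]])

```text
clock: 26.95
tool_pos: [497.6, 13.1, 302.8]
tool_rot: [[-0.445, 0.896, -0.001], [0.896, 0.445, 0.0], [0.0, -0.001, -1.0]]
contact_force: [1.7, -0.1, -1.4]
grip_width: 0.105
```

>>> step_arm(plan=[[[0,0,0,0,0,5.3,0],[0,0,0,0,0,5.3,0],[0,0,0,0,0,5.2,0],[0,0,0,0,0,0,0],[0,0,0,0,0,0,0],[0,0,0,0,0,0,0]]])

```text
clock: 27.45
tool_pos: [498.2, 14.7, 303.0]
tool_rot: [[-0.187, 0.982, -0.0], [0.982, 0.187, 0.0], [0.0, -0.0, -1.0]]
contact_force: [0.2, 0.1, -0.8]
grip_width: 0.096
```

```bash
python3 -c "
from h import *
go(*cad(-40,-64),190,10.6)"
```

```text
t 27.45 p [498.2  14.7 303. ] jaw 10.8 grip 0.096 F [ 0.2  0.1 -0.8] q6 -0.25
  shift now-frame mm [  0.4   1.  113. ] turn z deg 0.2 shift after turn [0.5 1. ] max row 4.521549950740994
```

>>> step_arm(plan=[[[0,0.0005,0.02,0,0,0,0],[0,0,0.02,0,0,0,0],[0,0,0.02,0,0,0,0],[0,0,0.02,0,0,0,0],[0,0,0.015,0,0,0,0],[0,0,0.01,0,0,0,0],[0,0,0.005,0,0,0,0],[0,0,0.003,0,0,0,0],[0,0,0,0,0,0,0],[0,0,0,0,0,0,0]]])

```text
clock: 28.28
tool_pos: [499.1, 14.7, 190.9]
tool_rot: [[-0.185, 0.983, 0.001], [0.983, 0.185, -0.0], [-0.0, 0.001, -1.0]]
contact_force: [-0.1, 0.1, -0.6]
grip_width: 0.106
```

>>> step_arm(plan=[[[0,0,0,0,0,0,0.22],[0,0,0,0,0,0,0.22],[0,0,0,0,0,0,0.22],[0,0,0,0,0,0,0.22],[0,0,0,0,0,0,0.22],[0,0,-0.02,0,0,0,0.22],[0,0,-0.02,0,0,0,0.22],[0,0,-0.02,0,0,0,0.22],[0,0,-0.02,0,0,0,0.22],[0,0,-0.02,0,0,0,0.22],[0,0,-0.02,0,0,0,0.22],[0,0,-0.02,0,0,0,0.22]]])

```text
clock: 29.28
tool_pos: [498.6, 14.7, 331.5]
tool_rot: [[-0.184, 0.983, 0.0], [0.983, 0.184, 0.0], [0.0, 0.0, -1.0]]
contact_force: [0.6, 0.2, -0.4]
grip_width: 0.22
```

```bash
python3 -c "
from h import *
go(*cad(84,0),310,100.6)
s=snap('side'); cv2.imwrite('pics/s4.png',cv2.resize(s['image'][160:340,160:400],(800,600),interpolation=cv2.INTER_CUBIC))"
```

```text
t 29.28 p [498.6  14.7 331.5] jaw 10.6 grip 0.22 F [ 0.6  0.2 -0.4] q6 -0.25
  shift now-frame mm [ 64.6 124.5  21.5] turn z deg -90.0 shift after turn [-124.5   64.7] max row 4.98176664510044
```

View pics/s4.png

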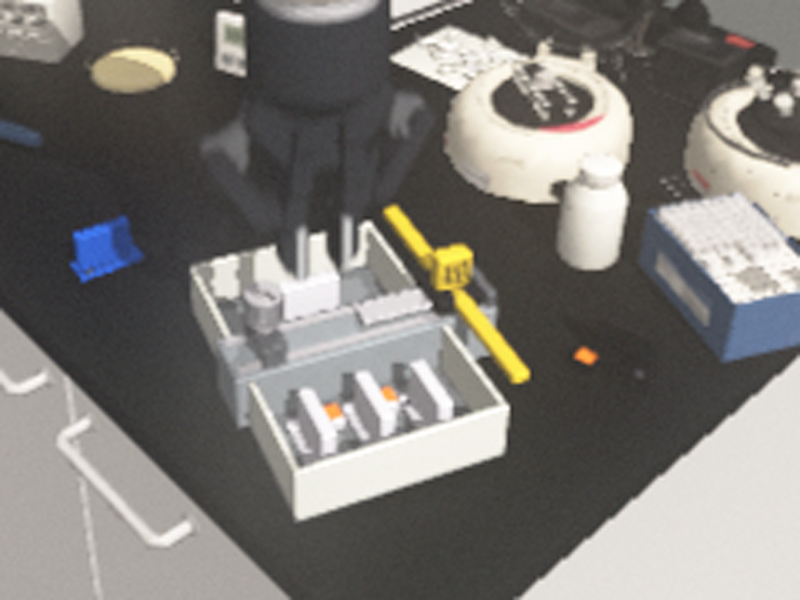

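All four clamps stand in their bins: three in the right bin at about (320,420), (375,400) and (430,390), one in the left at about (310,295). The keeper is next.

>>> step_arm(plan=[[[0,0,0,0,0,-7,0.5],[0,0,0,0,0,-7,0.5],[0,0,0,0,0,-7,0.5],[0,0,0,0,0,-7,0.5],[0,0,0,0,0,-7,0.5],[0,0,0,0,0,-7,0.5],[0,0,0,0,0,-7,0.5],[0,0,0,0,0,-7,0.5],[0,0,0,0,0,-7,0.5],[0,0,0,0,0,-7,0.5],[0,0,0,0,0,-7,0.5],[0,0,0,0,0,-7,0.5]]])

```text
clock: 30.33
tool_pos: [498.8, 14.6, 330.3]
tool_rot: [[-0.996, -0.086, -0.0], [-0.086, 0.996, 0.0], [0.0, 0.0, -1.0]]
contact_force: [0.3, 0.3, 0.1]
grip_width: 0.5
```

>>> step_arm(plan=[[[0,0,0,0,0,-6,0.5],[-0.0207,0.0108,0,0,0,0,0.5],[-0.0207,0.0108,0,0,0,0,0.5],[-0.0207,0.0108,0,0,0,0,0.5],[-0.0207,0.0108,0,0,0,0,0.5],[-0.0207,0.0108,0,0,0,0,0.5],[-0.0207,0.0108,0,0,0,0,0.5],[0,0,0,0,0,0,0.5],[0,0,0,0,0,0,0.5],[0,0,0,0,0,0,0.5]]])

```text
clock: 31.17
tool_pos: [608.5, 101.0, 330.0]
tool_rot: [[-0.983, -0.184, -0.001], [-0.184, 0.983, -0.0], [0.001, -0.0, -1.0]]
contact_force: [0.0, 0.5, 0.4]
grip_width: 0.502
```

```bash
python3 -c "
from h import *
go(*cad(84,0),236,100.6)"
```

```text
t 31.17 p [608.5 101.  330. ] jaw 100.6 grip 0.502 F [0.  0.5 0.4] q6 -1.67
  shift now-frame mm [-0.7  0.  94. ] turn z deg 0.0 shift after turn [-0.6  0. ] max row 3.7594434642689487
```

>>> step_arm(plan=[[[0,0,0.02,0,0,0,0.5],[0,0,0.02,0,0,0,0.5],[0,0,0.02,0,0,0,0.5],[0,0,0.02,0,0,0,0.5],[0,0,0.014,0,0,0,0.5],[0,0,0,0,0,0,0.5],[0,0,0,0,0,0,0],[0,0,0,0,0,0,0],[0,0,0,0,0,0,0],[0,0,0,0,0,0,0],[0,0,0,0,0,0,0],[0,0,0,0,0,0,0]]], grip_force=40)

```text
clock: 32.17
tool_pos: [608.9, 102.0, 237.9]
tool_rot: [[-0.983, -0.185, 0.001], [-0.185, 0.983, 0.001], [-0.002, 0.001, -1.0]]
contact_force: [-1.9, 7.1, 3.1]
grip_width: 0.153
```

```bash
python3 -c "
from h import *
go(*cad(-6,0),236,100.6)"
```

```text
t 32.17 p [608.9 102.  237.9] jaw 100.6 grip 0.153 F [-1.9  7.1  3.1] q6 -1.67
  shift now-frame mm [89.9 -0.9  1.8] turn z deg 0.0 shift after turn [89.9 -0.9] max row 3.59733615678204
```

>>> step_arm(plan=[[[0.008,0.0005,0,0,0,0,0],[0.01,0,0,0,0,0,0],[0.01,0,0,0,0,0,0],[0.01,0,0,0,0,0,0],[0.01,0,0,0,0,0,0],[0.01,0,0,0,0,0,0],[0.01,0,0,0,0,0,0],[0.01,0,0,0,0,0,0],[0.005,0,0,0,0,0,0]]])

```text
clock: 32.92
tool_pos: [527.1, 86.3, 237.9]
tool_rot: [[-0.983, -0.185, 0.003], [-0.185, 0.983, -0.0], [-0.003, -0.001, -1.0]]
contact_force: [2.8, 1.6, 1.5]
grip_width: 0.149
```

>>> step_arm(plan=[[[0.002,0,0,0,0,0,0],[0.002,0,0,0,0,0,0],[0.002,0,0,0,0,0,0],[0,0,0,0,0,0,0],[0,0,0,0,0,0,0]]])

```text
clock: 33.33
tool_pos: [524.4, 85.8, 238.0]
tool_rot: [[-0.983, -0.184, 0.012], [-0.184, 0.983, 0.001], [-0.012, -0.001, -1.0]]
contact_force: [21.6, 6.7, -9.9]
grip_width: 0.153
```

```bash
python3 -c "
from h import *
go(*cad(-6,0),236,100.6)"
```

```text
t 33.33 p [524.4  85.8 238. ] jaw 100.6 grip 0.153 F [21.6  6.7 -9.9] q6 -1.68
  shift now-frame mm [ 3.9 -0.6  1.9] turn z deg 0.0 shift after turn [ 3.9 -0.6] max row 0.1559455191256047
```

```bash
python3 -c "
from h import *
s=snap('side'); find(s,'keeper_grip')
print('pred stop bar ends', [px(s,[*cad(-6,y),54]).round(1) for y in(98,-98)], 'bar at +0', px(s,[*cad(0,-98),54]).round(1))
c=s['image'][180:330,180:380]; print(c.shape); cv2.imwrite('pics/s5.png',cv2.resize(c,(800,600),interpolation=cv2.INTER_CUBIC))"
```

```text
keeper_grip 0.98 [515.  72.  61.] [257. 257.]
pred stop bar ends [array([243.1, 231.1]), array([276.7, 285.7])] bar at +0 [279.4 284.9]
(150, 200, 3)
```

View pics/s5.png

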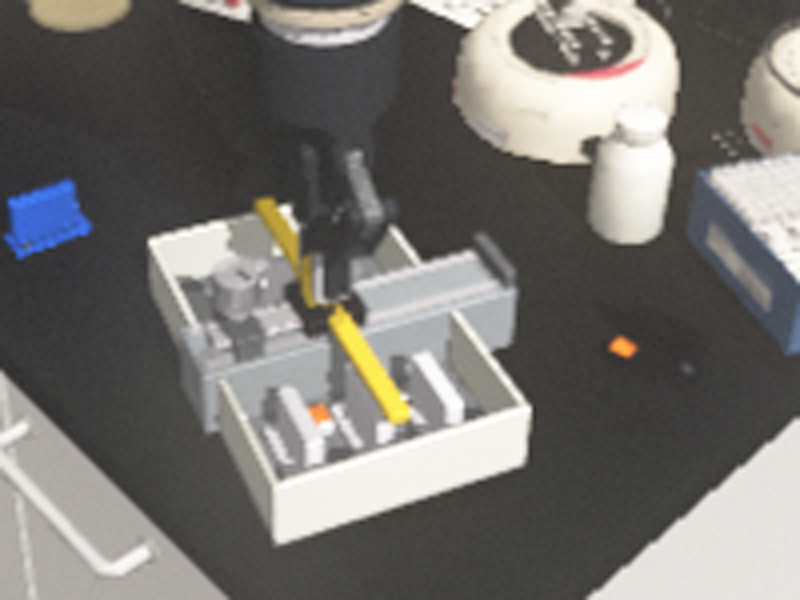

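The keeper bar now crosses the bins (right end at crop (400,412)). The travel looks like about 84 to 86 mm, so I'll measure it by fitting the bar in the parked picture and the current one.

```bash
cat > bar.py <<'E'
from h import *
def barfit(s,im,ys=(-98,-30),dz=0):
    hsv=cv2.cvtColor(im,cv2.COLOR_BGR2HSV); m=(cv2.inRange(hsv,(20,100,60),(36,255,255))>0).astype(np.uint8)
    K=8; out=[]
    for x in np.arange(-20,100,.5):
        b=box(x-6,x+6,*ys,50,58); P=np.array([px(s,[*cad(p[0],p[1]),p[2]]) for p in b],np.float32)
        u0,v0=P.min(0).astype(int)-6; u1,v1=P.max(0).astype(int)+6
        mm=cv2.resize(m[v0:v1,u0:u1],None,fx=K,fy=K,interpolation=cv2.INTER_NEAREST); r=np.zeros_like(mm)
        cv2.fillConvexPoly(r,np.round((cv2.convexHull(P).reshape(-1,2)+.5-[u0,v0])*K).astype(np.int32),1)
        out.append(((r&mm).sum()/r.sum(),x))
    M=max(out)[0]; print('bar x',np.mean([x for c,x in out if c>M-.01]),'score',round(M,2))
s=snap('side')
barfit(s,cv2.imread('pics/s0.png')); barfit(s,s['image'])
E
python3 bar.py
```

```text
bar x 85.75 score 0.87
bar x 1.5 score 0.81
```

The fit gives about 84 mm of travel with 22 N of resistance. I'll press a little harder to see whether this is the hard stop.

>>> step_arm(plan=[[[0.001,0,0,0,0,0,0],[0.001,0,0,0,0,0,0],[0,0,0,0,0,0,0],[0,0,0,0,0,0,0]]], grip_force=60)

```text
clock: 33.82
tool_pos: [523.6, 85.6, 238.1]
tool_rot: [[-0.983, -0.184, 0.016], [-0.184, 0.983, 0.002], [-0.016, -0.001, -1.0]]
contact_force: [31.2, 10.3, -19.1]
grip_width: 0.147
```

```bash
python3 bar.py | tail -1; python3 -c "
from h import *
go(*cad(-6,0),236,100.6); print(np.array(robot.sense()['tool_rot'])[:,2])
s=snap('side')
for X in (-40,-1,38): pass
c=s['image'][225:310,225:325]; cv2.imwrite('pics/s6.png',cv2.resize(c,(700,595),interpolation=cv2.INTER_CUBIC))"
```

```text
bar x 1.75 score 0.81
t 33.87 p [523.6  85.6 238.1] jaw 100.6 grip 0.146 F [ 32.3   8.8 -18.2] q6 -1.68
  shift now-frame mm [ 3.1 -0.6  2. ] turn z deg -0.0 shift after turn [ 3.  -0.6] max row 0.122248983803388
[ 0.01605365  0.00210592 -0.99986891]
```

View pics/s6.png

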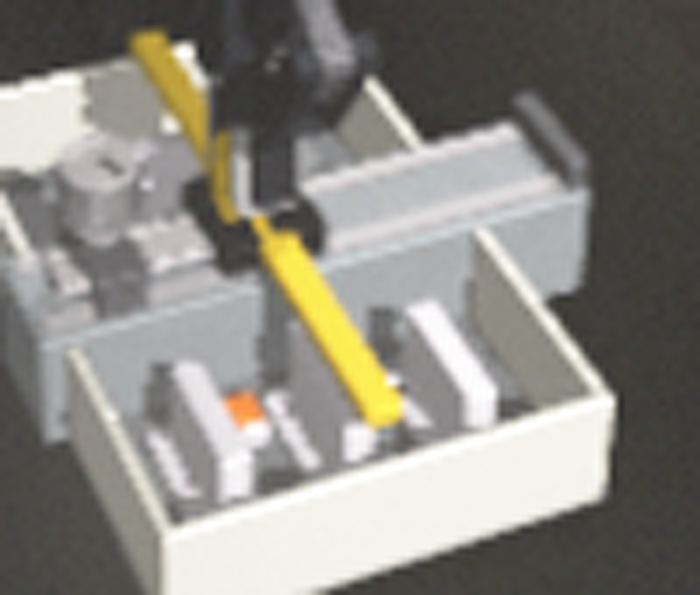

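Force rises about 10 N/mm with no further motion, and the bar clears the clamps, so this acts like a hard stop. To rule out the fingers catching on something, I'll let go, regrip 5 mm higher and pull again.

>>> step_arm(plan=[[[-0.004,0,0,0,0,0,0],[0,0,0,0,0,0,0],[0,0,0,0,0,0,0.35],[0,0,0,0,0,0,0.35],[0,0,0,0,0,0,0.35],[0,0,0,0,0,0,0.35],[0,0,-0.005,0,0,0,0.35],[0,0,0,0,0,0,0.35]]])

```text
clock: 34.58
tool_pos: [523.5, 85.6, 242.1]
tool_rot: [[-0.983, -0.184, 0.0], [-0.184, 0.983, 0.0], [-0.0, -0.0, -1.0]]
contact_force: [0.3, -0.0, 0.3]
grip_width: 0.35
```

>>> step_arm(plan=[[[0,0.0005,0,0,0,0,0],[0,0,0,0,0,0,0],[0,0,0,0,0,0,0],[0,0,0,0,0,0,0],[0,0,0,0,0,0,0],[0.001,0,0,0,0,0,0],[0.001,0,0,0,0,0,0],[0.001,0,0,0,0,0,0],[0,0,0,0,0,0,0],[0,0,0,0,0,0,0]]])

```text
clock: 35.42
tool_pos: [522.1, 85.6, 242.0]
tool_rot: [[-0.983, -0.184, 0.007], [-0.184, 0.983, 0.0], [-0.007, -0.001, -1.0]]
contact_force: [14.3, -0.1, -6.3]
grip_width: 0.145
```

```bash
python3 bar.py | tail -1; python3 -c "
from h import *
go(*cad(-6,0),236,100.6); print(np.array(robot.sense()['tool_rot'])[:,2])"
```

```text
bar x 1.5 score 0.82
t 35.47 p [522.1  85.6 242. ] jaw 100.6 grip 0.148 F [14.2 -0.7 -7.4] q6 -1.68
  shift now-frame mm [ 1.6 -0.8  6. ] turn z deg 0.0 shift after turn [ 1.6 -0.8] max row 0.23806879555414887
[ 7.19537103e-03  2.87605937e-04 -9.99974072e-01]
```

The stop is in the same place, so the keeper is at its end stop. I release, lift and go above the screw with the wrist wound back to allow one full stroke.

>>> step_arm(plan=[[[-0.002,0,0,0,0,0,0.5],[0,0,0,0,0,0,0.5],[0,0,0,0,0,0,0.5],[0,0,0,0,0,0,0.5],[0,0,0,0,0,0,0.5],[0,0,-0.02,0,0,0,0.5],[0,0,-0.02,0,0,0,0.5],[0,0,-0.02,0,0,0,0.5],[0.0165,0,0,0,0,0,0.5],[0.0165,0,0,0,0,0,0.5],[0.0165,0,0,0,0,0,0.5]]])

```text
clock: 36.38
tool_pos: [472.8, 76.8, 301.6]
tool_rot: [[-0.983, -0.184, 0.0], [-0.184, 0.983, 0.0], [-0.0, -0.0, -1.0]]
contact_force: [1.2, 0.3, 0.1]
grip_width: 0.501
```

>>> step_arm(plan=[[[0,0,0,0,0,-6.5,0.5],[0,0,0,0,0,-6.5,0.5],[0,0,0,0,0,-6.5,0.5],[0,0,0,0,0,-6.5,0.5],[0,0,0,0,0,-6.5,0.5],[0,0,0,0,0,-6.5,0.5],[0,0,0,0,0,-6.5,0.5],[0,0,0,0,0,-6.5,0.5],[0,0,0,0,0,0,0.5],[0,0,0,0,0,0,0.5]]])

```text
clock: 37.22
tool_pos: [473.5, 76.9, 301.4]
tool_rot: [[-0.463, -0.886, -0.0], [-0.886, 0.463, -0.0], [0.0, 0.0, -1.0]]
contact_force: [-0.1, 0.2, -0.3]
grip_width: 0.501
```

```bash
python3 bar.py | tail -1; python3 -c "
from h import *
s=snap('side'); find(s,'screw_head'); find(s,'keeper_grip')
go(*((cad(-52,0)+[476.5,76.1])/2),245)"
```

```text
bar x 2.0 score 0.81
screw_head 0.5 [526.  76.  53.] [262. 258.]
screw_head 0.48 [475.  69.  89.] [239. 250.]
keeper_grip 0.66 [526.  78.  64.] [261. 254.]
t 37.42 p [473.6  76.9 301.4] jaw 152.5 grip 0.499 F [ 0.2 -0.   0.1] q6 -2.6
  shift now-frame mm [-0.4 -2.5 56.4] turn z deg 0 shift after turn [-0.4 -2.5] max row 2.25569641187042
```

>>> step_arm(plan=[[[0,-0.0025,0.014,0,0,0,0.5],[0,0,0.014,0,0,0,0.5],[0,0,0.014,0,0,0,0.5],[0,0,0.014,0,0,0,0.5],[0,0,0,0,0,0,0.5],[0,0,0,0,0,0,0],[0,0,0,0,0,0,0],[0,0,0,0,0,0,0],[0,0,0,0,0,0,0],[0,0,0,0,0,0,0],[0,0,0,0,0,0,0]]], grip_force=30)

```text
clock: 38.33
tool_pos: [475.7, 75.8, 245.8]
tool_rot: [[-0.46, -0.888, -0.0], [-0.888, 0.46, 0.0], [-0.0, 0.0, -1.0]]
contact_force: [-5.7, 2.9, 4.3]
grip_width: 0.29
```

```bash
cat > m.py <<'E'
from h import *
st=robot.sense(); R=np.array(st['tool_rot'])
print('t',st['clock'],'p',np.round(st['tool_pos'],1),'jaw',np.degrees(np.arctan2(R[1,1],R[0,1])).round(1),'q6',round(st['qpos'][5],3),'F',np.round(st['contact_force'],1),'M',np.round(st['moment'],3),'tau6',round(st['tau'][5],3),'g',round(st['grip_width'],3),'Fjaw',(R.T@st['contact_force']).round(1))
E
python3 m.py
```

```text
t 38.3333 p [475.7  75.8 245.8] jaw 152.6 q6 -2.602 F [-5.7  2.9  4.3] M [ 0.413  0.86  -0.005] tau6 -0.02 g 0.29 Fjaw [ 0.   6.4 -4.3]
```

>>> step_arm(plan=[[[0,0.0005,0,0,0,6,0],[0,0,0,0,0,6,0],[0,0,0,0,0,6,0],[0,0,0,0,0,6,0],[0,0,0,0,0,6,0],[0,0,0,0,0,6,0],[0,0,0,0,0,6,0],[0,0,0,0,0,6,0],[0,0,0,0,0,6,0],[0,0,0,0,0,6,0],[0,0,0,0,0,0,0],[0,0,0,0,0,0,0]]])

```text
clock: 39.33
tool_pos: [475.4, 76.1, 245.8]
tool_rot: [[-0.999, -0.046, 0.0], [-0.046, 0.999, 0.0], [-0.0, 0.0, -1.0]]
contact_force: [-3.9, 3.5, 4.9]
grip_width: 0.287
```

```bash
python3 m.py
```

```text
t 39.3333 p [475.4  76.1 245.8] jaw 92.6 q6 -1.555 F [-3.9  3.5  4.9] M [ 0.514  0.71  -0.064] tau6 0.428 g 0.287 Fjaw [ 3.7  3.7 -4.9]
```

>>> step_arm(plan=[[[0,0,0,0,0,6,0],[0,0,0,0,0,6,0],[0,0,0,0,0,6,0],[0,0,0,0,0,6,0],[0,0,0,0,0,6,0],[0,0,0,0,0,6,0],[0,0,0,0,0,6,0],[0,0,0,0,0,6,0],[0,0,0,0,0,6,0],[0,0,0,0,0,6,0],[0,0,0,0,0,0,0],[0,0,0,0,0,0,0]]])

```text
clock: 40.33
tool_pos: [475.5, 76.2, 245.9]
tool_rot: [[-0.539, 0.842, 0.001], [0.842, 0.539, 0.001], [0.0, 0.001, -1.0]]
contact_force: [-3.7, 4.8, 4.1]
grip_width: 0.289
```

```bash
python3 m.py
```

```text
t 40.3333 p [475.5  76.2 245.9] jaw 32.6 q6 -0.508 F [-3.7  4.8  4.1] M [ 0.915  0.638 -0.067] tau6 0.318 g 0.289 Fjaw [ 6.1 -0.5 -4.1]
```

>>> step_arm(plan=[[[0,0,0,0,0,6,0],[0,0,0,0,0,6,0],[0,0,0,0,0,6,0],[0,0,0,0,0,6,0],[0,0,0,0,0,6,0],[0,0,0,0,0,0,0]]])

```text
clock: 40.83
tool_pos: [475.6, 76.3, 245.9]
tool_rot: [[-0.04, 0.999, 0.001], [0.999, 0.04, 0.001], [0.001, 0.001, -1.0]]
contact_force: [-3.6, 6.5, 3.9]
grip_width: 0.285
```

```bash
python3 m.py
```

```text
t 40.8333 p [475.6  76.3 245.9] jaw 2.3 q6 0.021 F [-3.6  6.5  3.9] M [ 1.018  0.491 -0.071] tau6 1.75 g 0.285 Fjaw [ 6.6 -3.3 -3.9]
```

>>> step_arm(plan=[[[0,0,0,0,0,6,0],[0,0,0,0,0,6,0],[0,0,0,0,0,6,0],[0,0,0,0,0,6,0],[0,0,0,0,0,0,0]]])

```text
clock: 41.25
tool_pos: [475.7, 76.3, 245.9]
tool_rot: [[0.37, 0.929, 0.001], [0.929, -0.37, 0.001], [0.001, 0.001, -1.0]]
contact_force: [-1.4, 6.3, 1.0]
grip_width: 0.29
```

```bash
python3 m.py
```

```text
t 41.25 p [475.7  76.3 245.9] jaw -21.7 q6 0.44 F [-1.4  6.3  1. ] M [ 1.007  0.398 -0.049] tau6 1.749 g 0.29 Fjaw [ 5.4 -3.6 -1. ]
```

>>> step_arm(plan=[[[0,0,0,0,0,6,0],[0,0,0,0,0,6,0],[0,0,0,0,0,6,0],[0,0,0,0,0,6,0],[0,0,0,0,0,0,0]]])

```text
clock: 41.67
tool_pos: [475.7, 76.2, 245.9]
tool_rot: [[0.716, 0.698, 0.002], [0.698, -0.716, 0.001], [0.002, 0.001, -1.0]]
contact_force: [-1.5, 5.9, 2.1]
grip_width: 0.291
```

```bash
python3 m.py
```

```text
t 41.6667 p [475.7  76.2 245.9] jaw -45.7 q6 0.859 F [-1.5  5.9  2.1] M [ 0.902  0.292 -0.09 ] tau6 1.749 g 0.291 Fjaw [ 3.  -5.2 -2.1]
```

>>> step_arm(plan=[[[0,0,0,0,0,6,0],[0,0,0,0,0,6,0],[0,0,0,0,0,6,0],[0,0,0,0,0,0,0]]])

```text
clock: 42.0
tool_pos: [475.8, 76.2, 245.9]
tool_rot: [[0.896, 0.445, 0.002], [0.445, -0.896, 0.001], [0.002, 0.0, -1.0]]
contact_force: [-1.2, 6.2, 2.0]
grip_width: 0.291
```

```bash
python3 m.py
```

```text
t 42.0 p [475.8  76.2 245.9] jaw -63.6 q6 1.172 F [-1.2  6.2  2. ] M [ 0.885  0.2   -0.087] tau6 1.83 g 0.291 Fjaw [ 1.7 -6.1 -2. ]
```

>>> step_arm(plan=[[[0,0,0,0,0,6,0],[0,0,0,0,0,6,0],[0,0,0,0,0,6,0],[0,0,0,0,0,0,0]]])

```text
clock: 42.33
tool_pos: [475.3, 76.0, 245.6]
tool_rot: [[0.989, 0.148, -0.0], [0.148, -0.989, 0.0], [-0.0, -0.0, -1.0]]
contact_force: [-5.0, 3.5, 3.2]
grip_width: 0.292
```

```bash
python3 m.py
```

```text
t 42.3333 p [475.3  76.  245.6] jaw -81.5 q6 1.484 F [-5.   3.5  3.2] M [ 0.485  0.67  -0.074] tau6 1.757 g 0.292 Fjaw [-4.4 -4.2 -3.2]
```

>>> step_arm(plan=[[[0,0,0,0,0,6,0],[0,0,0,0,0,6,0],[0,0,0,0,0,6,0],[0,0,0,0,0,0,0]]])

```text
clock: 42.67
tool_pos: [475.4, 76.1, 245.6]
tool_rot: [[0.986, -0.164, 0.0], [-0.164, -0.986, 0.0], [0.0, -0.0, -1.0]]
contact_force: [-3.4, 4.8, 1.1]
grip_width: 0.289
```

```bash
python3 m.py
```

```text
t 42.6667 p [475.4  76.1 245.6] jaw -99.5 q6 1.798 F [-3.4  4.8  1.1] M [0.724 0.473 0.024] tau6 1.797 g 0.289 Fjaw [-4.1 -4.2 -1.1]
```

>>> step_arm(plan=[[[0,0,0,0,0,5,0],[0,0,0,0,0,0,0]]])

```text
clock: 42.83
tool_pos: [475.6, 76.1, 245.6]
tool_rot: [[0.969, -0.247, 0.001], [-0.247, -0.969, 0.0], [0.001, -0.0, -1.0]]
contact_force: [-1.5, 4.3, -0.1]
grip_width: 0.287
```

```bash
python3 m.py
```

```text
t 42.8333 p [475.6  76.1 245.6] jaw -104.3 q6 1.883 F [-1.5  4.3 -0.1] M [0.746 0.054 0.234] tau6 1.599 g 0.287 Fjaw [-2.5 -3.8  0.1]
```

>>> step_arm(plan=[[[0,0,0,0,0,0,0],[0,0,0,0,0,0,0]]])

```text
clock: 43.0
tool_pos: [475.6, 76.0, 245.6]
tool_rot: [[0.97, -0.244, 0.001], [-0.244, -0.97, 0.0], [0.001, -0.0, -1.0]]
contact_force: [-0.3, 5.3, 0.6]
grip_width: 0.289
```

```bash
python3 m.py
```

```text
t 43.0 p [475.6  76.  245.6] jaw -104.1 q6 1.879 F [-0.3  5.3  0.6] M [0.817 0.021 0.227] tau6 0.242 g 0.289 Fjaw [-1.6 -5.1 -0.6]
```

>>> step_arm(plan=[[[0,0,0,0,0,4,0],[0,0,0,0,0,0,0],[0,0,0,0,0,0,0]]])

```text
clock: 43.25
tool_pos: [475.4, 76.1, 245.5]
tool_rot: [[0.95, -0.313, 0.0], [-0.313, -0.95, 0.0], [-0.0, -0.0, -1.0]]
contact_force: [-2.5, 5.6, 2.1]
grip_width: 0.292
```

```bash
python3 m.py
```

```text
t 43.25 p [475.4  76.1 245.5] jaw -108.3 q6 1.951 F [-2.5  5.6  2.1] M [ 0.933  0.316 -0.041] tau6 0.158 g 0.292 Fjaw [-4.1 -4.6 -2.1]
```

>>> step_arm(plan=[[[0,0,0,0,0,4,0],[0,0,0,0,0,0,0],[0,0,0,0,0,0,0]]])

```text
clock: 43.5
tool_pos: [475.6, 76.0, 245.5]
tool_rot: [[0.926, -0.378, 0.001], [-0.378, -0.926, 0.0], [0.001, -0.001, -1.0]]
contact_force: [0.5, 5.1, 0.9]
grip_width: 0.287
```

```bash
python3 m.py
```

```text
t 43.5 p [475.6  76.  245.5] jaw -112.2 q6 2.02 F [0.5 5.1 0.9] M [ 0.796 -0.057 -0.   ] tau6 0.196 g 0.287 Fjaw [-1.5 -4.9 -0.9]
```

>>> step_arm(plan=[[[0,0,0,0,0,5,0],[0,0,0,0,0,0,0],[0,0,0,0,0,0,0]]])

```text
clock: 43.75
tool_pos: [475.5, 76.1, 245.5]
tool_rot: [[0.889, -0.457, 0.0], [-0.457, -0.889, 0.0], [0.0, -0.0, -1.0]]
contact_force: [0.1, 5.4, 0.6]
grip_width: 0.292
```

```bash
python3 m.py
```

```text
t 43.75 p [475.5  76.1 245.5] jaw -117.2 q6 2.107 F [0.1 5.4 0.6] M [0.906 0.044 0.145] tau6 0.403 g 0.292 Fjaw [-2.4 -4.8 -0.6]
```

>>> step_arm(plan=[[[0,0,0,0,0,0,0.5],[0,0,0,0,0,0,0.5],[0,0,0,0,0,0,0.5],[0,0,0,0,0,0,0.5],[0,0,0,0,0,0,0.5],[0,0,-0.02,0,0,0,0.5],[0,0,-0.02,0,0,0,0.5],[0,0,-0.02,0,0,0,0.5],[0,0,-0.02,0,0,0,0.5],[0,0,-0.02,0,0,0,0.5]]])

```text
clock: 44.58
tool_pos: [475.3, 75.9, 346.4]
tool_rot: [[0.888, -0.46, -0.0], [-0.46, -0.888, -0.0], [0.0, 0.0, -1.0]]
contact_force: [0.0, 0.5, 0.3]
grip_width: 0.501
```

>>> step_arm(plan=[[[-0.016,-0.026,0,0,0,0,0.5],[-0.016,-0.026,0,0,0,0,0.5],[-0.016,-0.026,0,0,0,0,0.5],[-0.016,-0.026,0,0,0,0,0.5],[-0.016,-0.026,0,0,0,0,0.5],[-0.016,-0.026,0,0,0,0,0.5],[-0.016,-0.026,0,0,0,0,0.5],[-0.016,-0.026,0,0,0,0,0.5],[-0.016,-0.026,0,0,0,0,0.5],[-0.016,-0.026,0,0,0,0,0.5],[-0.016,-0.026,0,0,0,0,0.5],[0,0,0,0,0,0,0.5]]])

```text
clock: 45.58
tool_pos: [449.8, 414.7, 345.2]
tool_rot: [[0.889, -0.457, 0.001], [-0.457, -0.889, 0.001], [-0.0, -0.001, -1.0]]
contact_force: [0.6, 1.2, -0.4]
grip_width: 0.497
```

```bash
python3 m.py; python3 - <<'E'
from h import *
a=snap('top','t9.png'); s=snap('side','s9.png')
A=cv2.resize(a['image'][145:245,270:400],(780,600),interpolation=cv2.INTER_CUBIC)
cv2.imwrite('pics/t9c.png',A)
def z(im,u,v,r=10): return cv2.resize(im[v-r:v+r,u-r:u+r],(390,390),interpolation=cv2.INTER_CUBIC)
u,v=[int(round(x)) for x in px(a,[475.8,76,92])]; p,q=[int(round(x)) for x in px(s,[475.8,76,92])]
t0=cv2.imread('pics/t0.png'); s0=cv2.imread('pics/s0.png')
cv2.imwrite('pics/scr.png',cv2.resize(np.vstack([np.hstack([z(t0,u,v),z(a['image'],u,v)]),np.hstack([z(s0,p,q),z(s['image'],p,q)])]),(600,600)))
E
```

```text
t 45.5833 p [449.8 414.7 345.2] jaw -117.2 q6 2.714 F [ 0.6  1.2 -0.4] M [-0.049  0.018 -0.005] tau6 0.69 g 0.497 Fjaw [-0.  -1.4  0.4]
```

View pics/t9c.png

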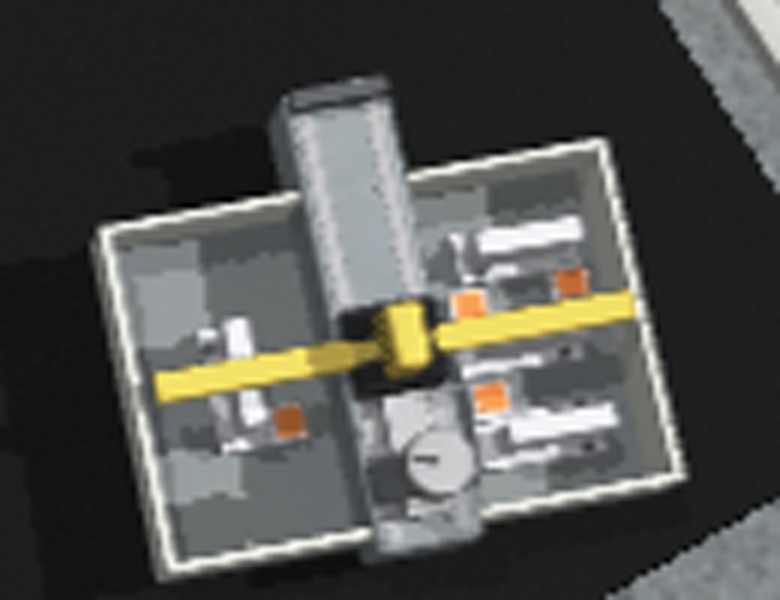

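View pics/scr.png

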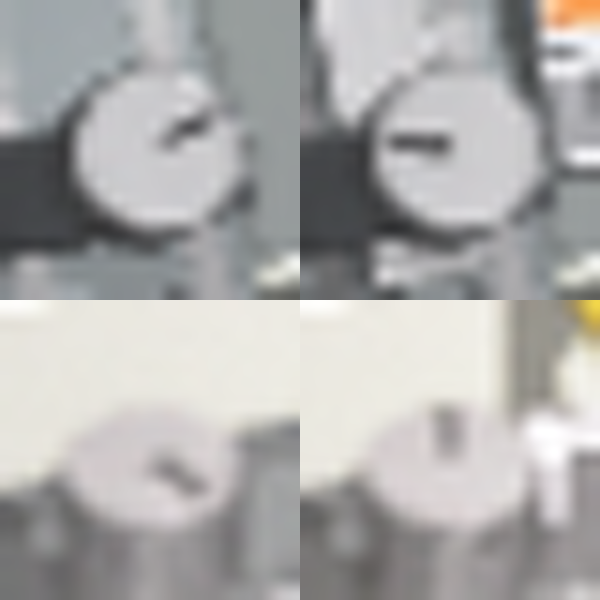

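The top view shows all four clamps low in the correct bins under the bar and the keeper in. The screw mark moved about 212° clockwise, while the wrist turned about 270°, so the grip slipped for part of that. I'll regrip more firmly and check that resistance starts at once.

>>> step_arm(plan=[[[0.016,0.026,0,0,0,0,0.5],[0.016,0.026,0,0,0,0,0.5],[0.016,0.026,0,0,0,0,0.5],[0.016,0.026,0,0,0,0,0.5],[0.016,0.026,0,0,0,0,0.5],[0.016,0.026,0,0,0,0,0.5],[0.016,0.026,0,0,0,0,0.5],[0.016,0.026,0,0,0,0,0.5],[0.016,0.026,0,0,0,0,0.5],[0.016,0.026,0,0,0,0,0.5],[0.016,0.026,0,0,0,0,0.5],[0,0,0,0,0,0,0.5]]])

```text
clock: 46.68
tool_pos: [475.1, 71.4, 345.5]
tool_rot: [[0.886, -0.463, -0.0], [-0.463, -0.886, -0.001], [0.0, 0.001, -1.0]]
contact_force: [-0.1, 0.1, -0.6]
grip_width: 0.496
```

>>> step_arm(plan=[[[0,0,0,0,0,-6,0.5],[0,0,0,0,0,-6,0.5],[0,0,0,0,0,-6,0.5],[0,0,0,0,0,-6,0.5],[0,0,0,0,0,-6,0.5],[0,0,0,0,0,-6,0.5],[0,0,0,0,0,-6,0.5],[0,0,0,0,0,-6,0.5],[0,0,0,0,0,-6,0.5],[0,0,0,0,0,-6,0.5],[0,0,0,0,0,0,0.5],[0,0,0,0,0,0,0.5]]])

```text
clock: 47.68
tool_pos: [475.1, 75.5, 345.4]
tool_rot: [[0.844, 0.536, -0.0], [0.536, -0.844, -0.0], [-0.0, 0.0, -1.0]]
contact_force: [0.2, -0.0, 0.2]
grip_width: 0.501
```

```bash
python3 -c "
from h import *
go(475.4,76.5,244)"; python3 m.py
```

```text
t 47.68 p [475.1  75.5 345.4] jaw -57.6 grip 0.501 F [ 0.2 -0.   0.2] q6 1.07
  shift now-frame mm [  0.8  -0.7 101.4] turn z deg 0 shift after turn [ 0.8 -0.7] max row 4.056798539017476
t 47.6833 p [475.1  75.5 345.4] jaw -57.6 q6 1.066 F [ 0.2 -0.   0.2] M [-0.006  0.075 -0.006] tau6 -0.617 g 0.501 Fjaw [ 0.2  0.2 -0.2]
```

>>> step_arm(plan=[[[0.0008,-0.0007,0.02,0,0,0,0.5],[0,0,0.02,0,0,0,0.5],[0,0,0.02,0,0,0,0.5],[0,0,0.02,0,0,0,0.5],[0,0,0.02,0,0,0,0.5],[0,0,0.001,0,0,0,0],[0,0,0,0,0,0,0],[0,0,0,0,0,0,0],[0,0,0,0,0,0,0],[0,0,0,0,0,0,0],[0,0,0,0,0,0,0],[0,0,0,0,0,0,0]]], grip_force=50)

```text
clock: 48.68
tool_pos: [475.1, 76.1, 243.3]
tool_rot: [[0.844, 0.537, -0.003], [0.537, -0.844, -0.001], [-0.003, -0.0, -1.0]]
contact_force: [6.8, -7.9, -34.6]
grip_width: 0.279
```

```bash
python3 m.py
```

```text
t 48.6833 p [475.1  76.1 243.3] jaw -57.5 q6 1.068 F [  6.8  -7.9 -34.6] M [-0.952 -0.9   -0.036] tau6 -0.011 g 0.279 Fjaw [ 1.6 10.3 34.6]
```

>>> step_arm(plan=[[[0,0,0,0,0,4,0],[0,0,0,0,0,4,0],[0,0,0,0,0,0,0],[0,0,0,0,0,0,0]]])

```text
clock: 49.02
tool_pos: [475.4, 76.4, 243.9]
tool_rot: [[0.91, 0.414, -0.001], [0.414, -0.91, -0.001], [-0.002, 0.0, -1.0]]
contact_force: [5.1, -6.0, -27.3]
grip_width: 0.283
```

```bash
python3 m.py
```

```text
t 49.0167 p [475.4  76.4 243.9] jaw -65.6 q6 1.208 F [  5.1  -6.  -27.3] M [-0.569 -0.897 -0.033] tau6 0.181 g 0.283 Fjaw [ 2.2  7.5 27.3]
```

>>> step_arm(plan=[[[0,0,0.001,0,0,4,0],[0,0,0.001,0,0,4,0],[0,0,0,0,0,0,0],[0,0,0,0,0,0,0]]])

```text
clock: 49.35
tool_pos: [476.5, 76.7, 243.5]
tool_rot: [[0.959, 0.284, 0.004], [0.284, -0.959, -0.0], [0.003, 0.001, -1.0]]
contact_force: [6.0, -1.4, -9.2]
grip_width: 0.28
```

```bash
python3 m.py
```

```text
t 49.35 p [476.5  76.7 243.5] jaw -73.5 q6 1.347 F [ 6.  -1.4 -9.2] M [-0.339 -1.157 -0.009] tau6 0.196 g 0.28 Fjaw [5.3 3.  9.2]
```

>>> step_arm(plan=[[[0,0,0,0,0,3,0],[0,0,0,0,0,3,0],[0,0,0,0,0,0,0],[0,0,0,0,0,0,0]]])

```text
clock: 49.68
tool_pos: [476.4, 76.6, 243.8]
tool_rot: [[0.983, 0.183, 0.003], [0.183, -0.983, -0.0], [0.003, 0.001, -1.0]]
contact_force: [3.6, -4.7, -1.9]
grip_width: 0.282
```

```bash
python3 m.py; python3 -c "
from h import *
s=snap('side'); p,q=[int(round(x)) for x in px(s,[475.8,76,88])]
cv2.imwrite('pics/scr2.png',cv2.resize(s['image'][q-15:q+15,p-15:p+15],(450,450),interpolation=cv2.INTER_CUBIC))"
```

```text
t 49.6833 p [476.4  76.6 243.8] jaw -79.4 q6 1.45 F [ 3.6 -4.7 -1.9] M [-0.724 -0.482 -0.015] tau6 0.156 g 0.282 Fjaw [2.7 5.3 1.9]
```

View pics/scr2.png

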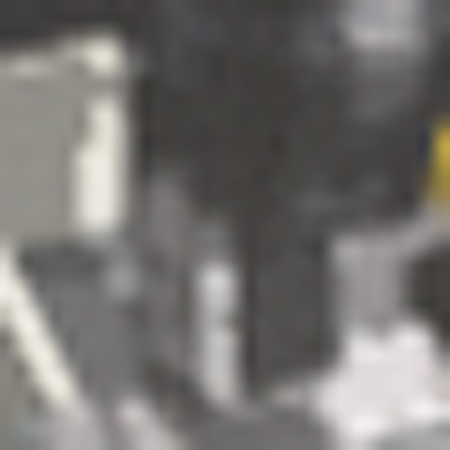

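The fingers hide the mark (that's picture 13). The moment hasn't risen over 22°, so the screw appears not to be seated yet. I continue in small steps and watch the moment.

>>> step_arm(plan=[[[0,0,0,0,0,4,0],[0,0,0,0,0,4,0],[0,0,0,0,0,0,0],[0,0,0,0,0,0,0]]])

```text
clock: 50.07
tool_pos: [475.6, 76.5, 243.7]
tool_rot: [[0.999, 0.045, -0.0], [0.045, -0.999, -0.001], [-0.0, 0.001, -1.0]]
contact_force: [-3.5, -6.5, 5.9]
grip_width: 0.281
```

```bash
python3 m.py
```

```text
t 50.0667 p [475.6  76.5 243.7] jaw -87.4 q6 1.59 F [-3.5 -6.5  5.9] M [-1.036  0.75  -0.06 ] tau6 0.183 g 0.281 Fjaw [-3.8  6.4 -5.9]
```

>>> step_arm(plan=[[[0,0,0,0,0,0,0.5],[0,0,0,0,0,0,0.5],[0,0,0,0,0,0,0.5],[0,0,0,0,0,0,0.5],[0,0,0,0,0,0,0.5],[0,0,-0.025,0,0,0,0.5],[0,0,-0.025,0,0,0,0.5],[0,0,-0.025,0,0,0,0.5],[0,0,-0.025,0,0,0,0.5],[0,0,-0.025,0,0,0,0.5],[0,0,0,0,0,0,0.5]]])

```text
clock: 50.98
tool_pos: [476.5, 77.1, 371.7]
tool_rot: [[0.999, 0.046, 0.007], [0.046, -0.999, 0.0], [0.007, -0.0, -1.0]]
contact_force: [0.7, -0.3, 1.4]
grip_width: 0.499
```

```bash
cat > mark.py <<'E'
from h import *
def rect(s,im,c=(475.8,76.0),r=14,N=280):
    W=np.array([[c[0]+r,c[1]+r,92],[c[0]+r,c[1]-r,92],[c[0]-r,c[1]-r,92],[c[0]-r,c[1]+r,92]])
    H=cv2.getPerspectiveTransform(np.array([px(s,p) for p in W],np.float32),np.float32([[0,0],[N,0],[N,N],[0,N]]))
    return cv2.warpPerspective(im,H,(N,N),flags=cv2.INTER_CUBIC)
def ang(R):
    g=cv2.cvtColor(R,cv2.COLOR_BGR2GRAY).astype(float); N=len(g); y,x=np.mgrid[:N,:N]; d=np.hypot(x-N/2,y-N/2)
    m=d<N*.36; g0=np.median(g[m]); w_=np.where(m,np.clip(g0-20-g,0,None),0)
    cx,cy=(w_*x).sum()/w_.sum(),(w_*y).sum()/w_.sum()
    return round(np.degrees(np.arctan2(N/2-cy,cx-N/2)),1),round(np.hypot(cx-N/2,cy-N/2)/N*28,1)
if __name__=='__main__':
    import sys
    s=snap('side','s10.png'); t=snap('top','t10.png'); o=[]
    for nm,c,f in(('t0',t,'t0'),('t9',t,'t9'),('s0',s,'s0'),('s9',s,'s9'),('s10',s,'s10')):
        R=rect(c,cv2.imread(f'pics/{f}.png')); print(nm,'angle (ccw from image right, up=+x)',ang(R)); o.append(R)
    cv2.imwrite('pics/mk.png',cv2.resize(np.hstack(o),(800,160)))
E
python3 mark.py; python3 m.py
```

```text
t0 angle (ccw from image right, up=+x) (np.float64(35.7), np.float64(5.9))
t9 angle (ccw from image right, up=+x) (np.float64(169.0), np.float64(5.4))
s0 angle (ccw from image right, up=+x) (np.float64(43.1), np.float64(5.1))
s9 angle (ccw from image right, up=+x) (np.float64(172.8), np.float64(6.3))
s10 angle (ccw from image right, up=+x) (np.float64(173.4), np.float64(6.2))
t 51.0833 p [475.7  77.  367.9] jaw -87.4 q6 1.589 F [-0.5 -0.4 -0.9] M [-0.005 -0.014 -0.013] tau6 0.0 g 0.498 Fjaw [-0.5  0.4  0.9]
```

View pics/mk.png

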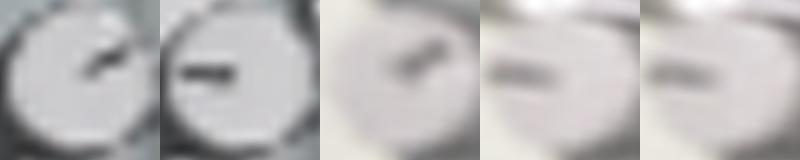

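The mark sits at about 173° both before and after the second stroke. Either the screw springs back to its seat or the pads slip. I regrip at the first stroke's height with more force and sample the moment in small steps.

>>> step_arm(plan=[[[0,0,0.025,0,0,0,0.5],[0,0,0.025,0,0,0,0.5],[0,0,0.025,0,0,0,0.5],[0,0,0.025,0,0,0,0.5],[0,0,0.0215,0,0,0,0.5],[0,0,0,0,0,0,0.5],[0,0,0,0,0,0,0.2],[0,0,0,0,0,0,0.2],[0,0,0,0,0,0,0.2],[0,0,0,0,0,0,0.2],[0,0,0,0,0,0,0.2],[0,0,0,0,0,0,0.2]]], grip_force=60)

```text
clock: 52.08
tool_pos: [475.4, 76.6, 246.1]
tool_rot: [[0.999, 0.046, -0.001], [0.046, -0.999, -0.001], [-0.001, 0.001, -1.0]]
contact_force: [1.0, -5.5, -14.2]
grip_width: 0.279
```

```bash
python3 m.py
```

```text
t 52.0833 p [475.4  76.6 246.1] jaw -87.4 q6 1.589 F [  1.   -5.5 -14.2] M [-0.803 -0.15  -0.036] tau6 -0.018 g 0.279 Fjaw [ 0.7  5.5 14.2]
```

>>> step_arm(plan=[[[0,0,0,0,0,4,0],[0,0,0,0,0,0,0]]])

```text
clock: 52.25
tool_pos: [476.0, 76.5, 246.2]
tool_rot: [[1.0, -0.028, 0.002], [-0.028, -1.0, -0.001], [0.002, 0.001, -1.0]]
contact_force: [6.9, -5.7, -19.1]
grip_width: 0.277
```

```bash
python3 m.py
```

```text
t 52.25 p [476.   76.5 246.2] jaw -91.6 q6 1.663 F [  6.9  -5.7 -19.1] M [-0.827 -1.097 -0.057] tau6 0.86 g 0.277 Fjaw [ 7.   5.5 19.1]
```

>>> step_arm(plan=[[[0,0,0,0,0,4,0]]])

```text
clock: 52.33
tool_pos: [476.0, 76.5, 246.2]
tool_rot: [[0.996, -0.093, 0.002], [-0.093, -0.996, -0.001], [0.002, 0.001, -1.0]]
contact_force: [5.7, -6.7, -18.5]
grip_width: 0.28
```

```bash
python3 m.py
```

```text
t 52.3333 p [476.   76.5 246.2] jaw -95.3 q6 1.728 F [  5.7  -6.7 -18.5] M [-0.846 -0.551  1.02 ] tau6 -1.39 g 0.28 Fjaw [ 6.2  6.2 18.5]
```

>>> step_arm(plan=[[[0,0,0,0,0,4,0]]])

```text
clock: 52.42
tool_pos: [475.4, 76.6, 246.4]
tool_rot: [[0.986, -0.165, -0.001], [-0.165, -0.986, -0.001], [-0.001, 0.001, -1.0]]
contact_force: [-0.1, -5.1, -10.4]
grip_width: 0.278
```

```bash
python3 m.py
```

```text
t 52.4167 p [475.4  76.6 246.4] jaw -99.5 q6 1.801 F [ -0.1  -5.1 -10.4] M [-1.24   0.248  0.436] tau6 -1.466 g 0.278 Fjaw [ 0.7  5.  10.4]
```

>>> step_arm(plan=[[[0,0,0,0,0,0,0]]])

```text
clock: 52.5
tool_pos: [475.3, 76.6, 246.3]
tool_rot: [[0.986, -0.166, -0.001], [-0.166, -0.986, -0.001], [-0.001, 0.001, -1.0]]
contact_force: [-1.2, -4.5, -10.1]
grip_width: 0.276
```

```bash
python3 m.py
```

```text
t 52.5 p [475.3  76.6 246.3] jaw -99.6 q6 1.802 F [ -1.2  -4.5 -10.1] M [-1.209  0.239  0.258] tau6 1.485 g 0.276 Fjaw [-0.4  4.6 10.1]
```

>>> step_arm(plan=[[[0,0,0,0,0,0,0],[0,0,0,0,0,0,0]]])

```text
clock: 52.67
tool_pos: [475.3, 76.6, 246.4]
tool_rot: [[0.987, -0.162, -0.001], [-0.162, -0.987, -0.001], [-0.001, 0.001, -1.0]]
contact_force: [-1.1, -4.9, -9.6]
grip_width: 0.277
```

```bash
python3 m.py
```

```text
t 52.6667 p [475.3  76.6 246.4] jaw -99.3 q6 1.798 F [-1.1 -4.9 -9.6] M [-1.252  0.206  0.117] tau6 0.169 g 0.277 Fjaw [-0.3  5.   9.6]
```

The static moment of about 0.15 to 0.3 N m is well above the 0.06 N m free-turning value. The mark also fits: if its zero is caddy +x, 171° in the image is about 5.0 rad, which is the seat. I release, retreat and check once more.

>>> step_arm(plan=[[[0,0,0,0,0,0,0.5],[0,0,0,0,0,0,0.5],[0,0,0,0,0,0,0.5],[0,0,0,0,0,0,0.5],[0,0,0,0,0,0,0.5],[0,0,-0.025,0,0,0,0.5],[0,0,-0.025,0,0,0,0.5],[0,0,-0.025,0,0,0,0.5],[0,0,-0.025,0,0,0,0.5],[0,0,0,0,0,0,0.5]]])

```text
clock: 53.5
tool_pos: [476.6, 77.1, 350.3]
tool_rot: [[0.987, -0.163, 0.007], [-0.163, -0.987, 0.0], [0.007, -0.002, -1.0]]
contact_force: [0.6, 0.0, 0.9]
grip_width: 0.501
```

>>> step_arm(plan=[[[-0.004,-0.03,0,0,0,0,0.5],[-0.004,-0.03,0,0,0,0,0.5],[-0.004,-0.03,0,0,0,0,0.5],[-0.004,-0.03,0,0,0,0,0.5],[-0.004,-0.03,0,0,0,0,0.5],[-0.004,-0.03,0,0,0,0,0.5],[-0.004,-0.03,0,0,0,0,0.5],[-0.004,-0.03,0,0,0,0,0.5],[-0.004,-0.03,0,0,0,0,0.5],[-0.004,-0.03,0,0,0,0,0.5],[-0.004,-0.03,0,0,0,0,0.5],[0,0,0,0,0,0,0.5]]])

```text
clock: 54.5
tool_pos: [485.4, 413.8, 345.2]
tool_rot: [[0.987, -0.16, 0.0], [-0.16, -0.987, 0.001], [0.0, -0.001, -1.0]]
contact_force: [0.6, -0.1, 0.7]
grip_width: 0.497
```

```bash
python3 mark.py | tail -1; python3 bar.py | tail -1; python3 m.py; python3 - <<'E'
from mark import *
t=snap('top','t11.png'); print('top mark',ang(rect(t,t['image'])))
find(t,'bottle',.3); find(t,'timer',.3); find(t,'dish',.3)
cv2.imwrite('pics/t11c.png',cv2.resize(t['image'][90:330,110:430],(800,600),interpolation=cv2.INTER_CUBIC))
E
```

```text
s10 angle (ccw from image right, up=+x) (np.float64(172.9), np.float64(6.4))
bar x 1.75 score 0.81
t 54.65 p [486.  409.5 345.2] jaw -99.4 q6 2.361 F [ 0.6 -0.7  0.9] M [0.003 0.05  0.039] tau6 0.042 g 0.492 Fjaw [ 0.7  0.6 -0.9]
top mark (np.float64(168.9), np.float64(5.4))
bottle 0.89 [737. 190.  60.] [292. 118.]
bottle 0.68 [417. 552.   6.] [143. 247.]
bottle 0.44 [476.  83.  94.] [340. 221.]
dish 0.66 [420. 549.   6.] [144. 246.]
```

View pics/t11c.png

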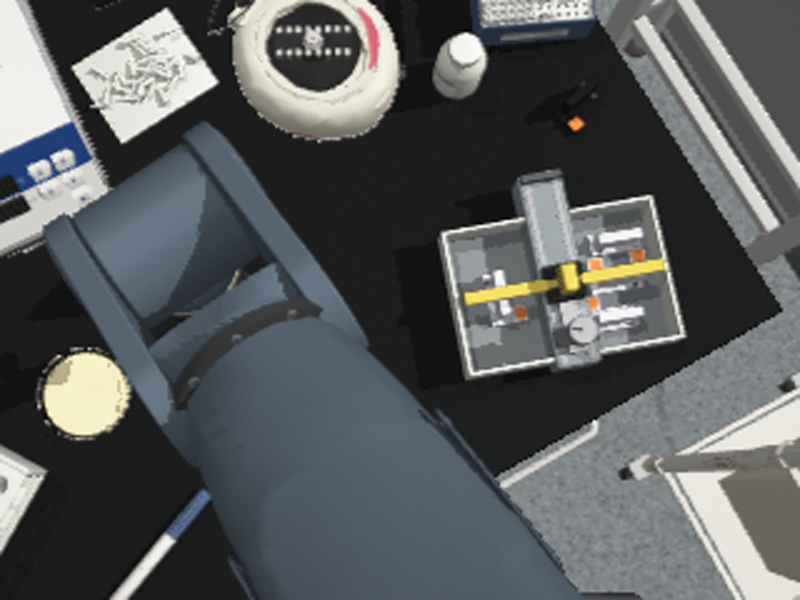

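The mark is still at 173° after more turning, so the screw is seated. The keeper bar hasn't moved and the clamps sit low in their bins. I hand in.

```bash
python3 -c "
from h import *
print(order.job_done())"
```

```text
the job is handed in; nothing more can be done
None
```

The job is handed in: all four clamps are packed, the keeper is at its end stop and the thumbscrew is seated. It took about 55 s of robot time, and no verdict is reported.

**Clamps:** I found four, one left-hand and three right-hand, and put each in its own bin. All stand on the bin floor below the keeper bar. I did not touch the bottle, dish, timer or look-alikes. In the last picture the bottle and dish were where they started; the arm hid the timer and the blue look-alike, so I could not check those two.

**Keeper:** I slid it before touching the screw. Both pulls ended at the same place, the first held at up to 32 N. I measured about 84–86 mm of travel instead of 90. I took this as the end stop because the bar does not catch on the clamps and now crosses the bins at their middle.

**Thumbscrew:** I turned it clockwise until the resistance rose. The moment readings were noisy and the pads slipped on the head, so they partly disagreed with how far the wrist had turned. The mark on the head settled it:
- It turned about 4.0 rad and ended near the 5.0 rad seat, assuming the mark's zero lies along caddy +x.
- It came back to the same angle after two more clockwise tries.
- With slipping, I cannot read exactly how far past the seat it was pushed. The re-grips went at most about 0.5 rad past it. The first stroke turned the wrist about 0.7 rad beyond where the mark ended, but the moment dropped as the pads slipped at the low 30 N grip, so I judge it was not overtightened.

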